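# Load and wind the clockwork pill dispenser

### The arm

A 6-joint arm with a two-finger parallel gripper is mounted at the origin on the work surface. World frame = base frame: x ahead of the robot, y to its left, z up, the work surface at z = 0. Lengths are in mm, angles in rad, forces in N, time in s.
With the tool pointing down it reaches from about 400 to 925 mm from the base axis. Payload 12.5 kg.
Tool frame: the origin (TCP) lies midway between the tips of the shut fingers; the grasp point (between the pads) lies 19 mm behind it (pinch_z is the distance from the TCP to the grasp point, in mm); y points along the fingers, x is the direction in which the jaws open and shut, and the axes are right-handed (so a half turn about y gives the same grasp; the last joint's range is limited). The gripper opens to 95 mm and grips with 3 to 60 N. Pads are 20 mm wide; open, the fingers measure 119 mm over their backs; the gripper's body (75 mm by 180 mm) begins 59 mm behind the grasp point.
Start: joints at [1.093, 0.491, 1.559, -0, 1.092, -0.106], TCP at [227.043, 582.321, 214.661] pointing down, gripper open.
Joint ranges: [-3.1, 3.1], [-0.84, 2.19], [0.05, 2.79], [-1.13, 4.28], [0.06, 2.93], [-2.69, 2.69]. Speed limits (rad/s): [2.22, 2.22, 2.79, 3.14, 3.14, 3.14].

### API

Orientations are given as a 3x3 rotation matrix whose columns are the frame's x, y, z axes.
In Python, from cell import * gives the robot as it stands.
- The arm moves only by the tool carry_out, never from a script. Its argument "plan" is a list of rows, each a list of 3 entries, a list of its own where there are three numbers: the turn, a rotation vector about the world's x, y, z in rad, then the shift along the world's x, y, z in mm, then the finger opening in mm, from 0 to 95.1. In form: [[[ax, ay, az], [x, y, z], jaw], ...]. A call has exactly 8 rows; each row shifts and turns the commanded pose from where the row before left it; what a row does not reach is not made up. A row lasts 1/10 s, in which the tool goes at most 50 mm and 8.59 degrees, less where a joint would pass 70% of its speed; a pose out of reach is approached as far as the arm can. A call with a gripper value outside its range is refused whole. The fingers move at their own pace and stop on an object; "force" is the grip in N (left out, the last holds). Time passes only in rows, so rows that do not move let the fingers close, or fill a call up. It gives the time, the measured TCP pose, the force and the opening at its end, in the units of the state.
- observe(): the state, without advancing time (a new reading comes with each control period).
- grab_frame(name): name is "scene" or "top" or "wrist"; returns (picture, depth): 420x560x3 uint8, blue, green, red; 420x560 float32, mm along the optical axis (not along the pixel's ray), 0 where there is no reading.
- camera_params(name): a dict with "mtx" (3x3 intrinsics, pixels), "eye" and "rotation" of the camera in the world. Camera axes: x right, y up, looking along -z (the intrinsics and any distortion apply to the point x, -y, -z); pixel columns grow to the right and rows downward; lengths in mm; the calibration is good to about 2 mm. A picture is of the moment at which its call begins: read the wrist's pose just before it. camera_params takes no time and is no camera call; for the wrist camera it gives the pose at the moment of the call.
- close_job(): hands the job in, once; it reports no verdict.
The state is a dict: "clock": time; "joints": joint angles; "joint_velocities": joint speeds; "joint_efforts": joint torques, N m; "tcp_pos": TCP position; "ee_rot": TCP orientation; "ft_force": force on the tool from outside, world axes, zero at the start; "ft_torque": the same for the moment, N m; "finger_gap": finger opening in mm.
Only numpy, scipy, OpenCV 4.12 (cv2) and the standard library are available. Lean on these libraries where they do the work, as an engineer would, in place of code of your own. Each camera call takes 0.05 s, during which the arm holds its last target.

### The job

Get the clockwork pill dispenser ready: first raise its stiff lid until it leans back about 15 degrees past upright, then stand every pill cassette on the table upright in the tray, yellow ones in the yellow front row and blue ones in the blue rear row. Then fit the loose crank down over the square shaft, wind it clockwise about three full turns until the red pointer is well inside the green band, and lift the crank off and stand it back upright in the middle of the bamboo coaster, knob upwards. The lid must still lean back as set, and the other things on the drawer unit are to be left alone.

Things in the scene. Friction and masses are not known exactly. Their poses are not given: they have to be found in the camera images.
- lid (a joint): Angle of the dispenser's domed white and blue lid in rad: 0 shut, pi/2 upright, grows as it opens away from the robot; stop at 2.4. The hinge is stiff (about 0.28 N m, 1.5 to 2.5 N at the tab): the lid stays where it is left.
- lid_tab (a point): Grip point in the orange tab (40 mm long, 14 mm wide along the hinge, 12 mm thick) at the middle of the lid's front edge, 24 mm out from the lid's front face, 192 mm from the hinge line along the lid and 12 mm to its outside. Axes turn with the lid: x towards the hinge, y along the hinge, z outward. Pinch it across its 14 mm; it can pivot between the fingers.
- lid_hinge (a point): Middle of the lid's hinge line, at the dispenser's rear upper edge; x axis points to the rear of the dispenser (away from the robot), y along the hinge to the left, z up. The lid is 168 mm long, 192 mm wide, 40 mm deep.
- morning_row (a point): Centre of the floor of the tray's yellow front row (nearer the robot). The row is 75 mm front to back (x) and 180 mm wide (y), walls 12 mm high; z is up. Two cassettes stand side by side in it with their 64 mm length along x, for example centred at y = -42 and +42 mm.
- evening_row (a point): Centre of the floor of the blue-floored rear row, 80 mm behind the front row's; same size and axes. The row's rear wall is by the hinge, and the raised lid stands just behind it.
- morning1_c (a point): Centre (half-way up) of a yellow (morning) pill cassette, a block 64 mm long (x), 50 mm wide (y), 40 mm high (z) with a white foot, about 70 g, standing on the table at the start. May be absent.
- morning2_c (a point): Centre (half-way up) of a yellow (morning) pill cassette, a block 64 mm long (x), 50 mm wide (y), 40 mm high (z) with a white foot, about 70 g, standing on the table at the start. May be absent.
- evening1_c (a point): Centre (half-way up) of a blue (evening) pill cassette, a block 64 mm long (x), 50 mm wide (y), 40 mm high (z) with a white foot, about 70 g, standing on the table at the start. May be absent.
- evening2_c (a point): Centre (half-way up) of a blue (evening) pill cassette, a block 64 mm long (x), 50 mm wide (y), 40 mm high (z) with a white foot, about 70 g, standing on the table at the start. May be absent.
- shaft (a joint): Winding angle of the square shaft in rad; grows as it turns clockwise seen from above; starts between 0 and 1.5, end stop at 23.6. Friction (about 0.06 N m) holds it where it is left. It drives a red pointer along a black strip on the deck, 2.5 mm a radian towards the rear; the green band begins at 18 rad.
- shaft_tip (a point): Top of the upright steel shaft on the grey deck at the dispenser's right. The shaft is 14 mm square, its sides along this point's x and y (it turns with the shaft), 28 mm tall above the deck (the top 6 mm is only 9 mm square, as a lead-in). Deck 125 x 125 mm, its top 50 mm above the table.
- shaft_base (a point): On the shaft's axis, 25 mm below the tip, on top of the round 3 mm collar on which the crank's hub rests when fully seated. Does not turn; axes as the dispenser's.
- crank_boss (a point): Grip point of the loose crank's upright boss, 24 mm square, from 30 to 64 mm above the crank's underside; this point is 53 mm above it. Crank axes: z up along the hub, x along the arm towards the knob. Pinch the boss across y so that the fingers miss the arm (18 mm wide, top 38 mm above the underside).
- crank_mouth (a point): Centre of the crank's underside, the mouth of its square socket: 16.5 mm square, sides along crank x and y, 30 mm deep; hub outside 34 mm square, 30 mm high. The crank fits on the shaft in any of four yaws. Mass 0.21 kg; it stands by itself on its hub.
- crank_knob (a point): Grip point half-way up the crank's orange upright knob (24 mm diameter, 38 to 74 mm above the underside), 65 mm from the hub's axis along crank x, 60 mm above the underside. The knob spins freely on its pin, so a hand may hold it firmly without turning while it goes round. Axes as the crank's.
- coaster_top (a point): Centre of the top of the round bamboo coaster (110 mm diameter, 10 mm thick, fixed), where the crank stands at the start and must stand at the end.
- tumbler_c (a point): Centre of a glass tumbler, 72 mm diameter, 110 mm high; leave alone.
- keychain: Green plastic pillbox keychain, about 90 mm long, 32 mm high, lying flat; leave alone.
- hair_clip: Silver metal hair clip, 70 mm long, 12 mm high; leave alone.
Things that resemble listed ones, but are neither listed nor needed, are in the scene too. Leave any pink or purple look-alike of the part that bears evening1_c alone.

How it is judged:
By the outcome, as a careful person would: the job done as asked, in the order asked, and still so for the second after the job is handed in, with the robot touching nothing.
Of morning1, morning2, evening1, evening2 only 2 to 4 are there at a start; the rules pass over those that are not, and their reading is None.
At some moment in a run one of morning1, morning2, evening1, evening2 may be knocked a few centimetres aside while the robot is not near it.
It also fails if it takes over 210 s, if anything falls off the work surface, if the arm or the gripper's body presses on something with over 40 N, if the wrist force passes 120 N, or if a joint passes its speed limit or range.

## Working session

There is one attempt and no reset: what is moved stays moved. The work goes in short steps, Python scripts to look and compute and a tool call to move; the robot and the scene stay as the last step left them, time stands still between calls to the robot, and variables do not carry over. Pictures are saved under pics/ and viewed, and the job is handed in when it is done.

Besides the shell and the picture viewer there is one more tool, called in YAML: its name, and indented under it one key for each argument. carry_out: Moves the arm, as the interface text tells. Its arguments: {"type":"object","properties":{"plan":{"type":"array"},"force":{"type":"number"}},"required":["plan"]}

```bash
ls; mkdir -p pics
python3 - <<'E'
from cell import *
import cv2
s=observe()
for k,v in s.items(): print(k,v)
for n in ["scene","top","wrist"]:
    p,d=grab_frame(n); cv2.imwrite(f"pics/{n}0.png",p)
    print(n,camera_params(n))
E
```

```text
pics
clock 0.0
joints [ 1.09340826e+00  4.91545946e-01  1.55946849e+00 -5.23399149e-06
  1.09169970e+00 -1.05639476e-01]
joint_velocities [-0.0011697  -0.00203877  0.00011768  0.00154348 -0.00015796 -0.00044647]
joint_efforts [-3.35544501e-03 -6.12639642e+01 -2.58193302e+01  6.92296098e-02
  4.81496856e-02 -5.09738982e-05]
tcp_pos [226.91394637 582.0806485  214.063653  ]
ee_rot [[ 3.63242600e-01 -5.11149775e-04 -9.31694452e-01]
 [ 9.31693924e-01 -9.98228576e-04  3.63242942e-01]
 [-1.11571557e-03 -9.99999371e-01  1.13635996e-04]]
ft_force [-0.45846318  0.176098    0.29370046]
ft_torque [0.00983539 0.00736214 0.02722688]
finger_gap 95.22773355438467
scene {'mtx': array([[457.8761169 ,   0.        , 283.89908609],
       [  0.        , 457.8761169 , 210.76238132],
       [  0.        ,   0.        ,   1.        ]]), 'eye': array([ 966.68001576, -368.90404357,  929.52332584]), 'rotation': array([[ 0.53774672, -0.67775725,  0.50147141],
       [ 0.84308764,  0.42830253, -0.32520791],
       [ 0.00563054,  0.59766383,  0.80172704]])}
top {'mtx': array([[422.75612885,   0.        , 269.69559916],
       [  0.        , 422.75612885, 208.8517891 ],
       [  0.        ,   0.        ,   1.        ]]), 'eye': array([ 344.43896648,  -41.27846516, 1125.19109302]), 'rotation': array([[-0.01828477,  0.99463472, -0.10182064],
       [-0.99972086, -0.01971163, -0.01302492],
       [-0.01496208,  0.10155406,  0.9947175 ]])}
wrist {'mtx': array([[297.4011941 ,   0.        , 281.02404173],
       [  0.        , 297.4011941 , 208.27997702],
       [  0.        ,   0.        ,   1.        ]]), 'eye': array([148.53206868, 611.80882592, 382.9754666 ]), 'rotation': array([[ 3.63266177e-01, -8.91526135e-01, -2.70589791e-01],
       [ 9.31685022e-01,  3.47346265e-01,  1.06365370e-01],
       [-8.39154270e-04, -2.90743397e-01,  9.56800697e-01]])}
```

View images.

View pics/top0.png

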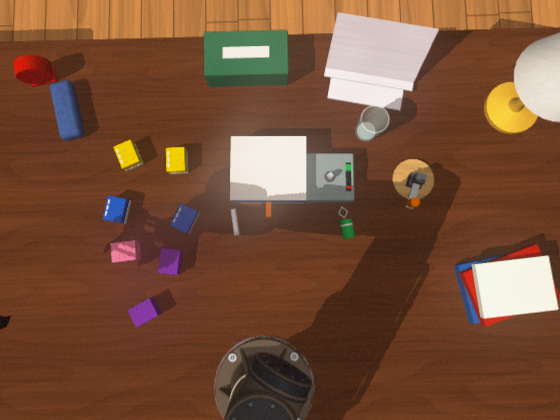

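View pics/scene0.png

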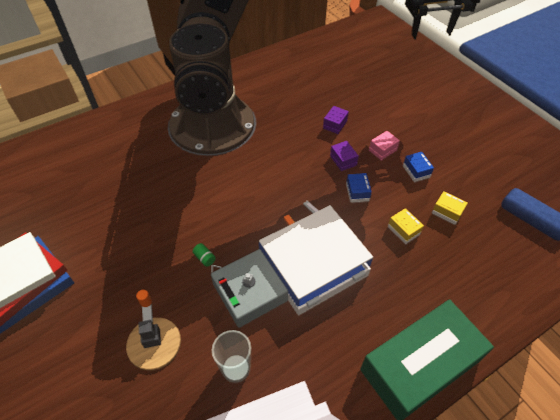

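View pics/wrist0.png

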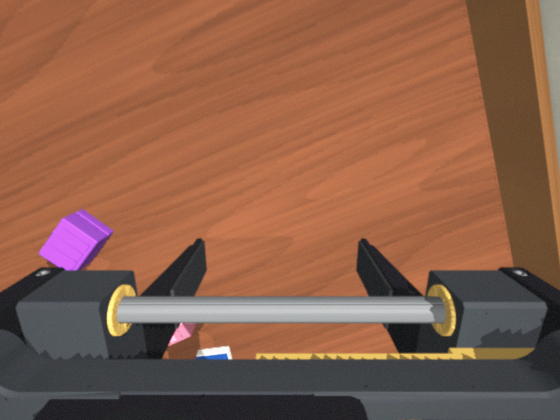

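```bash
cat > h.py <<'E'
from cell import *
import cv2, numpy as np
def ray(c,u,v):
    K=c['mtx']; x=(u-K[0,2])/K[0,0]; y=(v-K[1,2])/K[1,1]
    return c['rotation']@np.array([x,-y,-1.])
def onz(c,u,v,z):
    d=ray(c,u,v); return c['eye']+d*(z-c['eye'][2])/d[2]
def cloud(c,d):
    K=c['mtx']; v,u=np.mgrid[:d.shape[0],:d.shape[1]]
    P=np.stack([(u-K[0,2])/K[0,0]*d,-(v-K[1,2])/K[1,1]*d,-d],-1)
    return P@c['rotation'].T+c['eye']
def proj(c,p):
    q=c['rotation'].T@(np.asarray(p,float)-c['eye']); K=c['mtx']
    return K[0,0]*q[0]/-q[2]+K[0,2], K[1,1]*-q[1]/-q[2]+K[1,2]
def crop(p,u0,v0,u1,v1,name,s=4):
    cv2.imwrite('pics/'+name,cv2.resize(p[v0:v1,u0:u1],None,fx=s,fy=s,interpolation=cv2.INTER_CUBIC))
E
python3 - <<'E'
from h import *
np.set_printoptions(precision=1,suppress=True)
p,d=grab_frame('top'); c=camera_params('top'); np.savez('top0.npz',p=p,d=d)
P=cloud(c,d); hsv=cv2.cvtColor(p,cv2.COLOR_BGR2HSV)
crop(p,85,110,285,260,'t1.png'); crop(p,220,110,440,250,'t2.png',3)
for n,lo,hi in [('yel',(22,120,80),(35,255,255)),('blue',(105,120,40),(125,255,255)),('orange',(3,180,120),(16,255,255))]:
    m=cv2.inRange(hsv,lo,hi)
    k,l,st,ce=cv2.connectedComponentsWithStats(m)
    for i in range(1,k):
        if st[i,4]<30: continue
        q=P[l==i]; top=np.percentile(q[:,2],80)
        mm=((l==i)&(P[...,2]>top-6)).astype(np.uint8)
        cn=max(cv2.findContours(mm,0,2)[0],key=cv2.contourArea)
        w=np.array([onz(c,u,v,top)[:2] for u,v in cn[:,0]],np.float32)
        print(n,ce[i],st[i,4],'ztop',top,cv2.minAreaRect(w))
for u,v in [(240,145),(300,145),(240,195),(300,195),(268,210),(330,190),(330,172),(413,160),(395,185),(417,175),(412,185)]: print(u,v,P[v,u])
s,sd=grab_frame('scene'); np.savez('scene0.npz',p=s,d=sd); crop(s,190,190,390,330,'s1.png'); crop(s,100,270,260,390,'s2.png',4)
E
```

```text
yel [501.7 112.9] 816 ztop 26.899094795876636 ((703.5547485351562, -655.2971801757812), (100.83472442626953, 55.22605895996094), 32.675811767578125)
yel [127.2 154.3] 502 ztop 41.63188244349185 ((609.16943359375, 347.58184814453125), (63.967620849609375, 50.30769348144531), 22.288700103759766)
yel [176.  159.5] 496 ztop 41.61866965819968 ((591.8599243164062, 218.3870086669922), (64.06903076171875, 47.38797378540039), 0.13531753420829773)
blue [ 63.7 109.6] 844 ztop 41.39905183542574 ((733.8060913085938, 515.008056640625), (149.3888702392578, 47.515316009521484), 12.963483810424805)
blue [115.2 208.6] 434 ztop 41.88552768886056 ((464.13421630859375, 375.4224548339844), (49.81838607788086, 62.38737106323242), 77.58755493164062)
blue [182.1 224.4] 94 ztop 42.05215549347072 ((415.6670837402344, 198.3286590576172), (31.827497482299805, 34.90185546875), 23.537870407104492)
blue [467.7 290.5] 445 ztop 31.579623968145054 ((201.88372802734375, -527.7954711914062), (89.55123901367188, 15.202423095703125), 15.051077842712402)
orange [24.7 63.1] 337 ztop 93.72980752283934 ((840.2158203125, 594.4
[... 304 characters left out ...]
6015625), (25.933860778808594, 113.80094909667969), 6.050814151763916)
orange [470.2 286.6] 223 ztop 56.503323263774156 ((260.5404052734375, -518.3086547851562), (64.33570861816406, 22.44294548034668), 7.619870662689209)
orange [492.1 320.8] 128 ztop 56.28433177254774 ((166.0750274658203, -567.5694580078125), (17.548328399658203, 50.87720489501953), 2.2103431224823)
240 145 [615.9  44.7  76.8]
300 145 [ 612.3 -107.1   77.6]
240 195 [487.4  45.8  81.8]
300 195 [ 484.6 -103.7   79.9]
268 210 [451.1 -22.9  55.7]
330 190 [ 500.3 -182.9   47.8]
330 172 [ 541.8 -180.7   76.2]
413 160 [ 582.3 -412.     8.8]
395 185 [ 515.7 -360.6    9.8]
417 175 [ 529.5 -397.4   76.8]
412 185 [ 508.9 -393.1   48. ]
```

View pics/t1.png

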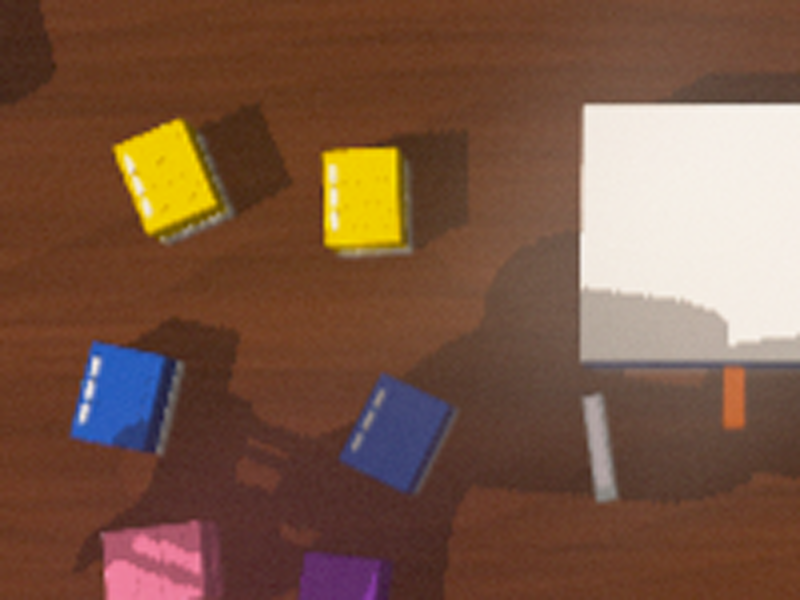

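View pics/t2.png

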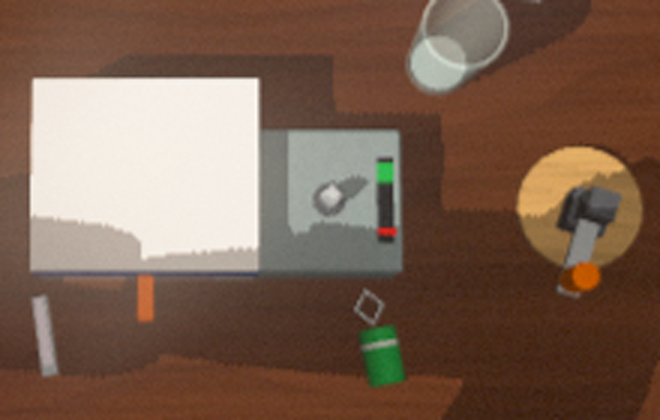

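View pics/s1.png

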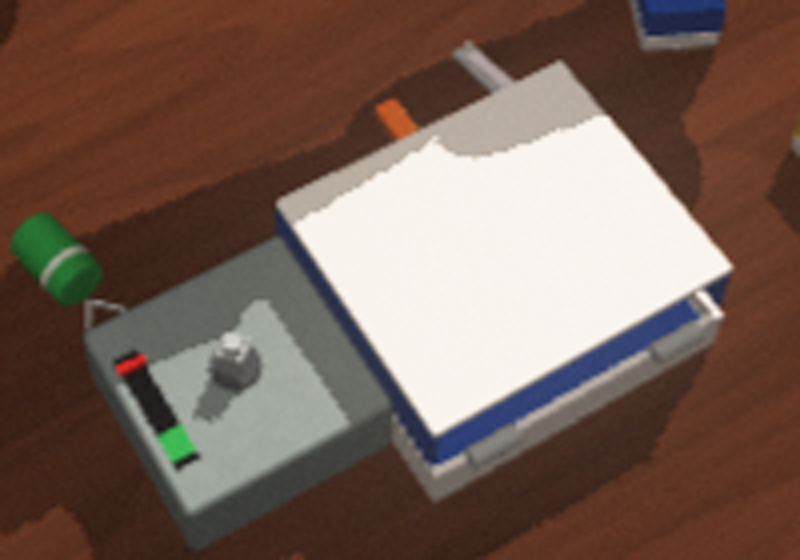

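View pics/s2.png

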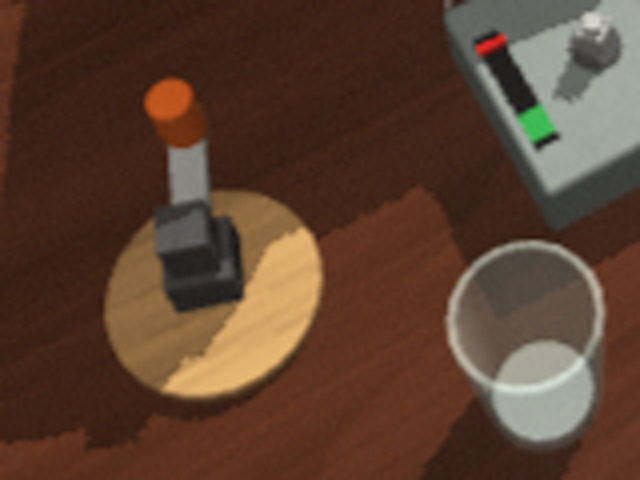

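Run:
```python
from h import *
np.set_printoptions(precision=1,suppress=True)
Z=np.load('top0.npz'); p,d=Z['p'],Z['d']; c=camera_params('top'); P=cloud(c,d); hsv=cv2.cvtColor(p,cv2.COLOR_BGR2HSV)
m=((P[...,2]>70)&(P[...,0]>430)&(P[...,0]<680)&(P[...,1]>-130)&(P[...,1]<110)).astype(np.uint8)
cn=max(cv2.findContours(m,0,2)[0],key=cv2.contourArea)
q=P[m>0]; A=np.c_[q[:,:2],np.ones(len(q))]; print('plane',np.linalg.lstsq(A,q[:,2],rcond=None)[0],q[:,2].mean())
w=np.array([onz(c,u,v,79)[:2] for u,v in cn[:,0]],np.float32); r=cv2.minAreaRect(w); print('lid',r,cv2.boxPoints(r))
m=((hsv[...,0]<16)&(hsv[...,0]>3)&(hsv[...,1]>180)&(hsv[...,2]>60)).astype(np.uint8); m[:200]=0;m[220:]=0;m[:,:262]=0;m[:,275:]=0
cn=max(cv2.findContours(m,0,2)[0],key=cv2.contourArea)
w=np.array([onz(c,u,v,55)[:2] for u,v in cn[:,0]],np.float32); print('tab',cv2.minAreaRect(w),np.median(P[m>0],0))
# scene
Z=np.load('scene0.npz'); p2,d2=Z['p'],Z['d']; c2=camera_params('scene'); P2=cloud(c2,d2); h2=cv2.cvtColor(p2,cv2.COLOR_BGR2HSV)
m=cv2.inRange(h2,(3,180,60),(16,255,255))
k,l,st,ce=cv2.connectedComponentsWithStats(m)
for i in range(1,k):
    if st[i,4]>30: print(ce[i],st[i,4],np.median(P2[l==i],0))
for u,v in [(250,276),(300,210)]: pass
m=((P2[...,2]>70)&(P2[...,0]>430)&(P2[...,0]<680)&(P2[...,1]>-130)&(P2[...,1]<110)).astype(np.uint8)
cn=max(cv2.findContours(m,0,2)[0],key=cv2.contourArea)
w=np.array([onz(c2,u,v,79)[:2] for u,v in cn[:,0]],np.float32); r=cv2.minAreaRect(w); print('lid scene',r,cv2.boxPoints(r)); print(np.median(P2[m>0],0))
# deck
m=((abs(P[...,2]-50)<8)&(P[...,0]>430)&(P[...,0]<640)&(P[...,1]>-270)&(P[...,1]<-118)).astype(np.uint8)
cn=max(cv2.findContours(m,0,2)[0],key=cv2.contourArea)
w=np.array([onz(c,u,v,50)[:2] for u,v in cn[:,0]],np.float32); r=cv2.minAreaRect(w); print('deck',r,cv2.boxPoints(r))
# coaster
m=((hsv[...,0]>8)&(hsv[...,0]<24)&(hsv[...,2]>90)).astype(np.uint8)
m=((P[...,2]>6)&(P[...,0]>430)&(P[...,0]<640)&(P[...,1]>-480)&(P[...,1]<-300)).astype(np.uint8)
cn=max(cv2.findContours(m,0,2)[0],key=cv2.contourArea);print('coaster?',cv2.minEnclosingCircle(np.array([onz(c,u,v,10)[:2] for u,v in cn[:,0]],np.float32)))
m2=((P[...,2]>60)&(m>0)); print('crank high pts'); 
for a in P[m2]: print(a,end=' ')
```

```text
plane [-0.  -0.  82.9] 79.13170723354358
lid ((555.5424194335938, -24.464309692382812), (191.21624755859375, 163.49307250976562), 88.84648895263672) [[ 471.9 -118.4]
 [ 635.3 -121.7]
 [ 639.2   69.5]
 [ 475.7   72.8]]
tab ((442.1955871582031, -22.744083404541016), (10.166900634765625, 7.657393455505371), 88.87748718261719) [438.3 -25.2  57.2]
[288.2 219. ] 58 [447.6 -20.8  59.1]
[143.4 297.5] 210 [ 467.8 -382.6   81.5]
lid scene ((556.8141479492188, -23.28631591796875), (195.12252807617188, 166.37078857421875), 88.78131103515625) [[ 471.6 -119.1]
 [ 637.9 -122.6]
 [ 642.1   72.5]
 [ 475.7   76. ]]
[562.4 -28.1  80.3]
deck ((534.09130859375, -181.29513549804688), (124.11617279052734, 125.13008117675781), 88.74866485595703) [[ 470.2 -242. ]
 [ 595.3 -244.7]
 [ 598.  -120.6]
 [ 472.9 -117.9]]
coaster? ((519.5637817382812, -407.01361083984375), 66.80740356445312)
crank high pts
[ 639.5 -311.7  110.2] [ 637.2 -301.9  110.2] [ 637.  -304.2  110.5] [ 636.4 -306.1  112.4] [ 634.1 -301.2  112.2] [ 635.5 -305.   107.1] [ 634.7 -301.3  101.7] [ 636.  -305.1   96.8] [ 635.2 -301.5   90.9] [ 638.
[... 4422 characters left out ...]
.5   86.4] [ 458.5 -389.2   82.5] [ 458.1 -390.4   86.4] [ 458.2 -393.3   85. ] [ 458.4 -375.3   64. ] [ 457.5 -375.1   72.3] [ 456.5 -375.    80.6] [ 455.9 -375.6   86.3] [ 455.7 -377.5   88. ] [ 455.9 -380.8   85.3] [ 455.9 -383.4   85. ] [ 455.6 -385.    87.5] [ 456.1 -389.2   82.4] [ 455.6 -390.4   86.1] [ 455.8 -393.5   84.1] [ 456.  -375.5   62.8] [ 455.6 -376.8   66.6] [ 454.8 -377.    73.9] [ 454.7 -379.6   73.6] [ 453.6 -378.6   84.1] [ 453.4 -380.8   85.1] [ 453.3 -383.    85.7] [ 453.  -384.7   87.9] [ 453.6 -389.1   82. ] [ 453.2 -390.3   85.9] [ 453.5 -380.6   62.3] [ 452.5 -380.1   71.6] [ 452.  -381.3   75.6] [ 452.2 -384.5   73.3] [ 451.5 -385.1   79. ] [ 451.5 -387.7   78.7]
```

carry_out:
  plan:
    - [[0,0,0.044],[30,-38,0],40]
    - [[0,0,0.044],[30,-38,0],40]
    - [[0,0,0.044],[30,-38,0],40]
    - [[0,0,0.044],[30,-38,0],40]
    - [[0,0,0.044],[25,-40,0],40]
    - [[0,0,0.044],[20,-40,0],40]
    - [[0,0,0.044],[10,-40,0],40]
    - [[0,0,0.044],[0,-40,0],40]
  force: 30

```text
clock: 1.05
tcp_pos: [403.0, 268.6, 214.5]
ee_rot: [[0.019, 0.0, -1.0], [1.0, 0.0, 0.019], [0.0, -1.0, -0.0]]
ft_force: [1.0, 0.3, 0.6]
finger_gap: 41.1
```

carry_out:
  plan:
    - [[0,0,0],[0,-42,0],40]
    - [[0,0,0],[0,-42,0],40]
    - [[0,0,0],[10,-42,-10],40]
    - [[0,0,0],[10,-42,-20],40]
    - [[0,0,0],[10,-42,-20],40]
    - [[0,0,0],[10,-42,-20],40]
    - [[0,0,0],[10,-38,-20],40]
    - [[0,0,0],[6.5,0,-20],40]

```text
clock: 1.85
tcp_pos: [459.4, -23.4, 103.9]
ee_rot: [[0.024, 0.001, -1.0], [1.0, -0.0, 0.024], [-0.0, -1.0, -0.001]]
ft_force: [1.0, 0.3, -0.5]
finger_gap: 40.3
```

Run:
```python
from h import *
np.set_printoptions(precision=3,suppress=True)
s=observe(); print(s['clock'],s['tcp_pos'],s['ee_rot'],s['joints'],s['finger_gap'])
p,d=grab_frame('wrist'); cv2.imwrite('pics/w1.png',p)
p,d=grab_frame('scene'); cv2.imwrite('pics/s1b.png',p)
```

```text
1.85 [459.448 -23.368 103.943] [[ 0.024  0.001 -1.   ]
 [ 1.    -0.     0.024]
 [-0.    -1.    -0.001]] [-0.194  0.427  2.072 -0.     0.641 -1.741] 40.27030392204268
```

View pics/w1.png

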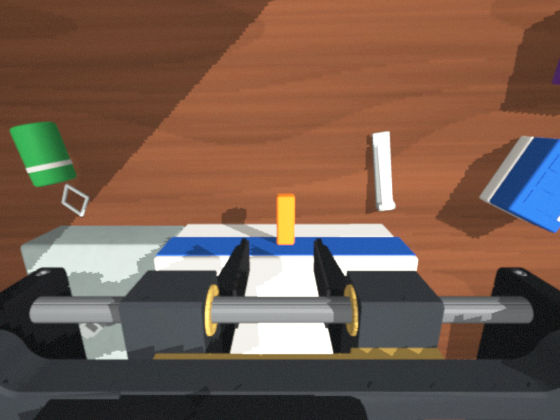

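View pics/s1b.png

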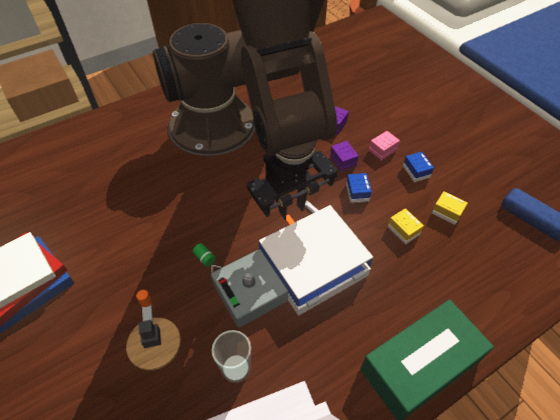

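Run:
```python
from h import *
np.set_printoptions(precision=1,suppress=True)
c=camera_params('wrist'); p,d=grab_frame('wrist'); P=cloud(c,d)
hsv=cv2.cvtColor(p,cv2.COLOR_BGR2HSV); m=cv2.inRange(hsv,(5,150,100),(22,255,255)); m[:185]=0;m[250:]=0;m[:,:260]=0;m[:,310:]=0
print(np.median(P[m>0],0))
cn=max(cv2.findContours(m,0,2)[0],key=cv2.contourArea)
w=np.array([onz(c,u,v,57)[:2] for u,v in cn[:,0]],np.float32); print(cv2.boxPoints(cv2.minAreaRect(w)))
print(observe()['tcp_pos'],c['eye'])
```

```text
[445.7 -19.   -1. ]
[[420.8 -36.3]
 [469.7 -37.4]
 [470.5  -0.2]
 [421.7   0.9]]
[458.1 -19.8 104. ] [374.6 -19.4 271.9]
```

Run:
```python
from h import *
np.set_printoptions(precision=1,suppress=True)
c=camera_params('wrist')
for u,v in [(286,219),(278,195),(295,195),(278,243),(295,243)]: print(onz(c,u,v,57))
s=observe();print(s['tcp_pos'],s['clock'])
```

```text
[448.1 -16.3  57. ]
[429.  -21.9  57. ]
[429.3  -9.2  57. ]
[467.9 -22.9  57. ]
[468.2  -9.5  57. ]
[458.1 -19.8 104. ] 2.0
```

carry_out:
  plan:
    - [[0,0,0],[-10,-1.5,-12],40]
    - [[0,0,0],[0,0,-20],40]
    - [[0,0,0],[0,0,-20],40]
    - [[0,0,0],[0,0,-20],40]
    - [[0,0,0],[0,0,0],0]
    - [[0,0,0],[0,0,0],0]
    - [[0,0,0],[0,0,0],0]
    - [[0,0,0],[0,0,0],0]
  force: 25

```text
clock: 2.8
tcp_pos: [448.9, -20.6, 33.7]
ee_rot: [[0.02, 0.002, -1.0], [1.0, 0.0, 0.02], [0.0, -1.0, -0.002]]
ft_force: [6.5, 36.3, 0.2]
finger_gap: 13.8
```

Run:
```python
from h import *
np.set_printoptions(precision=2,suppress=True)
s=observe();print(s['clock'],s['tcp_pos'],s['finger_gap'],s['ft_force'])
# arc deltas for grip: hinge rel
R=np.hypot(192,12);a0=np.arctan2(12,192)
H=np.array([640.5,39.])
t=np.linspace(0,np.radians(106),33)
g=np.c_[640.5-R*np.cos(a0+t),39+R*np.sin(a0+t)]
print(np.round(np.diff(g,axis=0),1).tolist())
```

```text
2.8 [448.9  -20.6   33.71] 13.774318382397675 [ 6.52 36.35  0.22]
[[1.0, 11.1], [1.7, 11.0], [2.3, 10.9], [2.9, 10.7], [3.5, 10.5], [4.1, 10.3], [4.7, 10.1], [5.3, 9.8], [5.8, 9.5], [6.4, 9.1], [6.9, 8.7], [7.4, 8.3], [7.9, 7.9], [8.3, 7.4], [8.7, 6.9], [9.1, 6.4], [9.5, 5.9], [9.8, 5.3], [10.1, 4.7], [10.3, 4.1], [10.5, 3.5], [10.7, 2.9], [10.9, 2.3], [11.0, 1.7], [11.1, 1.0], [11.1, 0.4], [11.1, -0.3], [11.1, -0.9], [11.0, -1.5], [10.9, -2.2], [10.8, -2.8], [10.6, -3.4]]
```

carry_out:
  plan:
    - [[0,0,0],[0,2,0],0]
    - [[0,0,0],[0,0,0],0]
    - [[0,0,0],[1.0,0,11.1],0]
    - [[0,0,0],[1.7,0,11.0],0]
    - [[0,0,0],[2.3,0,10.9],0]
    - [[0,0,0],[2.9,0,10.7],0]
    - [[0,0,0],[3.5,-0.1,10.5],0]
    - [[0,0,0],[4.1,-0.1,10.3],0]

```text
clock: 3.6
tcp_pos: [464.8, -20.2, 98.3]
ee_rot: [[0.02, 0.002, -1.0], [1.0, -0.001, 0.02], [-0.001, -1.0, -0.002]]
ft_force: [3.4, -7.8, -5.7]
finger_gap: 13.8
```

carry_out:
  plan:
    - [[0,0,0],[4.7,-0.1,10.1],0]
    - [[0,0,0],[5.3,-0.1,9.8],0]
    - [[0,0,0],[5.8,-0.1,9.5],0]
    - [[0,0,0],[6.4,-0.1,9.1],0]
    - [[0,0,0],[6.9,-0.1,8.7],0]
    - [[0,0,0],[7.4,-0.2,8.3],0]
    - [[0,0,0],[7.9,-0.2,7.9],0]
    - [[0,0,0],[8.3,-0.2,7.4],0]

```text
clock: 4.4
tcp_pos: [516.5, -21.4, 168.6]
ee_rot: [[0.02, -0.001, -1.0], [1.0, -0.001, 0.02], [-0.001, -1.0, 0.001]]
ft_force: [0.9, -8.0, -7.1]
finger_gap: 13.4
```

carry_out:
  plan:
    - [[0,0,0],[8.7,-0.2,6.9],0]
    - [[0,0,0],[9.1,-0.2,6.4],0]
    - [[0,0,0],[9.5,-0.2,5.9],0]
    - [[0,0,0],[9.8,-0.2,5.3],0]
    - [[0,0,0],[10.1,-0.2,4.7],0]
    - [[0,0,0],[10.3,-0.2,4.1],0]
    - [[0,0,0],[10.5,-0.2,3.5],0]
    - [[0,0,0],[10.7,-0.2,2.9],0]

```text
clock: 5.2
tcp_pos: [594.7, -23.1, 208.3]
ee_rot: [[0.02, -0.002, -1.0], [1.0, -0.002, 0.02], [-0.002, -1.0, 0.002]]
ft_force: [-3.4, -8.5, -1.9]
finger_gap: 14.0
```

carry_out:
  plan:
    - [[0,0,0],[10.9,-0.2,2.3],0]
    - [[0,0,0],[11.0,-0.2,1.7],0]
    - [[0,0,0],[11.1,-0.2,1.0],0]
    - [[0,0,0],[11.1,-0.2,0.4],0]
    - [[0,0,0],[11.1,-0.2,-0.3],0]
    - [[0,0,0],[11.1,-0.2,-0.9],0]
    - [[0,0,0],[11.0,-0.2,-1.5],0]
    - [[0,0,0],[10.9,-0.2,-2.2],0]

```text
clock: 6.0
tcp_pos: [684.0, -25.2, 210.2]
ee_rot: [[0.02, 0.002, -1.0], [1.0, -0.002, 0.02], [-0.002, -1.0, -0.002]]
ft_force: [-2.9, -7.0, 9.3]
finger_gap: 13.6
```

Run:
```python
from h import *
np.set_printoptions(precision=2,suppress=True)
p,d=grab_frame('scene'); cv2.imwrite('pics/s2b.png',p); c=camera_params('scene'); P=cloud(c,d)
s=observe();print(s['clock'],s['tcp_pos'],s['finger_gap'],s['ft_force'])
g=s['tcp_pos']+np.array([0,0,19]); print(np.degrees(np.arctan2(g[2]-39,640.5-g[0])-np.arctan2(12,192)), np.hypot(g[2]-39,640.5-g[0]))
```

```text
6.05 [685.38 -25.24 209.9 ] 13.60835678707647 [ 1.55 -7.08  9.45]
99.72209977866348 195.12933812506486
```

View pics/s2b.png

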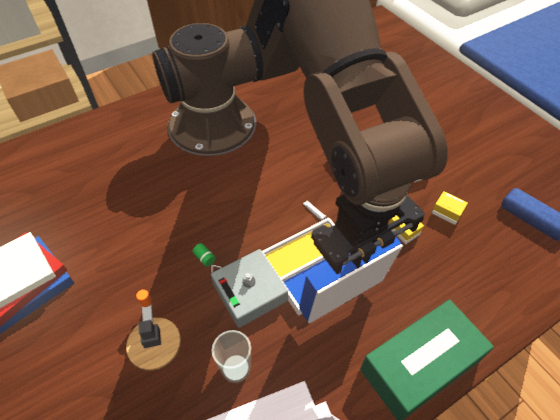

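carry_out:
  plan:
    - [[0,0,0],[10.8,-0.2,-3.0],0]
    - [[0,0,0],[6.2,-0.1,-2.5],0]
    - [[0,0,0],[0,0,0],0]
    - [[0,0,0],[0,0,0],0]
    - [[0,0,0],[0,0,0],0]
    - [[0,0,0],[0,0,0],35]
    - [[0,0,0],[0,0,0],35]
    - [[0,0,0],[0,0,20],35]

```text
clock: 6.85
tcp_pos: [699.3, -23.6, 220.5]
ee_rot: [[0.02, -0.005, -1.0], [1.0, 0.001, 0.02], [0.001, -1.0, 0.005]]
ft_force: [-0.3, 1.0, 0.2]
finger_gap: 31.8
```

carry_out:
  plan:
    - [[0,0,0],[0,0,30],40]
    - [[0,0,0],[-20,0,30],40]
    - [[0,0,0],[-45,0,10],40]
    - [[0,0,0],[-45,0,10],40]
    - [[0,0,0],[-45,0,0],40]
    - [[0,0,0],[-45,0,0],40]
    - [[0,0,0],[-45,0,0],40]
    - [[0,0,0],[0,0,0],40]

```text
clock: 7.65
tcp_pos: [451.0, -23.2, 303.2]
ee_rot: [[0.02, -0.001, -1.0], [1.0, 0.0, 0.02], [0.0, -1.0, 0.001]]
ft_force: [0.2, 0.6, 0.2]
finger_gap: 40.1
```

Run:
```python
from h import *
np.set_printoptions(precision=3,suppress=True)
s=observe();print(s['clock'],s['tcp_pos'],s['finger_gap'],s['ft_force'])
for n in ['scene','top']:
    c=camera_params(n);p,d=grab_frame(n);P=cloud(c,d); cv2.imwrite(f'pics/{n}3.png',p); np.savez(f'{n}3.npz',p=p,d=d)
    m=(P[...,2]>95)&(P[...,2]<200)&(P[...,0]>630)&(P[...,0]<760)&(P[...,1]<75)&(P[...,1]>-120)
    q=P[m]; print(n,len(q))
    if len(q)>200:
        A=np.c_[q[:,1:],np.ones(len(q))]; k=np.linalg.lstsq(A,q[:,0],rcond=None)[0]; 
        for _ in range(5):
            r=q[:,0]-A@k; g=abs(r)<4; k=np.linalg.lstsq(A[g],q[g,0],rcond=None)[0]
        print(k,g.sum(),'lean',np.degrees(np.arctan(k[1])),'x at z39,y-25',k@[-25,39,1],q.min(0),q.max(0))
```

```text
7.65 [451.048 -23.222 303.204] 40.10302723295914 [0.193 0.582 0.23 ]
scene 1586
[  0.023   0.155 679.315] 1124 lean 8.794955489108856 x at z39,y-25 684.762042920842 [ 651.076 -119.999   95.139] [713.254  71.331 199.999]
top 1424
[  0.021   0.131 676.012] 863 lean 7.473948432604656 x at z39,y-25 680.608566518943 [ 652.538 -119.772   95.072] [714.335  69.193 199.995]
```

View pics/scene3.png

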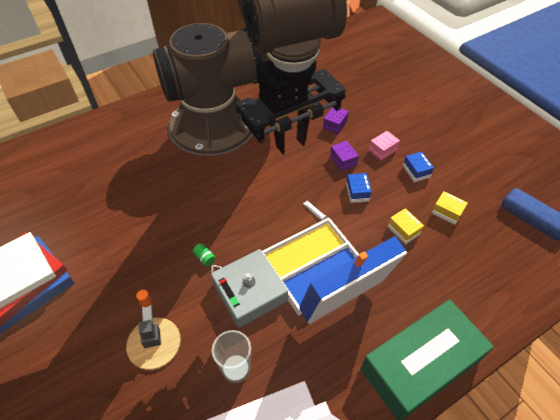

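View pics/top3.png

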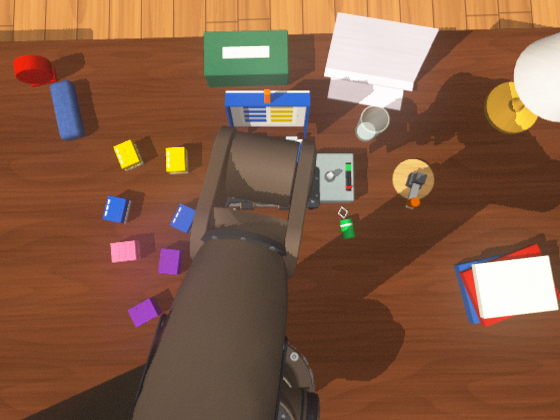

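Run:
```python
from h import *
np.set_printoptions(precision=3,suppress=True)
for n in ['scene','top']:
    c=camera_params(n);Z=np.load(f'{n}3.npz');p,d=Z['p'],Z['d'];P=cloud(c,d)
    m=(P[...,0]>630)&(P[...,0]<760)&(P[...,1]<45)&(P[...,1]>-90)
    q=P[m]; xx=q[:,0]+0.021*(q[:,1]+25)
    for z in range(40,215,12):
        g=(abs(q[:,2]-z)<6)
        if g.sum()>10: print(n,z,g.sum(),np.percentile(xx[g],[5,25,50,75,95]))
    h=cv2.cvtColor(p,cv2.COLOR_BGR2HSV); mo=(cv2.inRange(h,(3,180,100),(16,255,255))>0)&(P[...,0]>650)&(P[...,0]<800)&(abs(P[...,1]+25)<40)
    v,u=np.nonzero(mo); print('orange',len(u),u.mean(),v.mean(),P[mo].min(0),np.median(P[mo],0),P[mo].max(0))
    crop(p,*( (270,210,420,330) if n=='scene' else (215,80,325,150)),f'lid_{n}.png',5)
```

```text
scene 40 35 [679.616 681.382 682.59  683.99  685.347]
scene 52 47 [681.706 682.922 684.735 686.017 687.582]
scene 64 53 [683.865 684.893 686.316 687.923 689.313]
scene 76 57 [686.177 687.424 688.995 690.371 691.703]
scene 88 51 [688.193 689.644 691.073 692.721 694.282]
scene 100 53 [690.633 692.11  693.053 694.934 696.458]
scene 112 63 [692.332 694.039 695.361 696.85  698.498]
scene 124 59 [694.911 696.591 698.203 699.348 700.611]
scene 136 61 [696.99  698.533 699.835 701.445 702.909]
scene 148 66 [698.872 700.656 701.689 703.556 704.997]
scene 160 69 [701.609 703.192 704.398 706.062 707.346]
scene 172 66 [703.928 705.126 706.385 707.854 709.688]
scene 184 77 [706.205 707.363 708.813 710.634 711.877]
scene 196 981 [682.793 692.322 699.803 706.145 711.305]
scene 208 467 [671.963 676.118 680.644 686.584 695.322]
orange 88 360.64772727272725 258.5681818181818 [684.284 -32.969 206.624] [691.606 -29.225 238.079] [697.227 -19.211 245.504]
top 40 110 [639.525 675.425 677.451 679.387 681.422]
top 52 91 [675.804 677.994 679.377 680.952 682.84 ]
top 64 111 [677.637 679.464 681.053 682.497 684.408]
top 76 137 [679.487 681.525 683.105 684.81  687.228]
top 88 111 [682.453 683.947 685.537 686.846 688.683]
top 100 137 [684.279 686.091 687.606 689.141 690.876]
top 112 132 [686.8   688.268 689.879 691.563 693.662]
top 124 150 [688.777 690.598 692.166 693.666 695.444]
top 136 91 [691.162 692.235 693.261 694.735 696.546]
top 196 674 [676.918 687.373 696.516 704.753 711.434]
top 208 239 [671.843 674.956 678.049 682.604 691.315]
orange 50 267.08 95.78 [680.22  -32.97  207.092] [684.204 -28.265 227.72 ] [697.502 -22.06  243.742]
```

View pics/lid_scene.png

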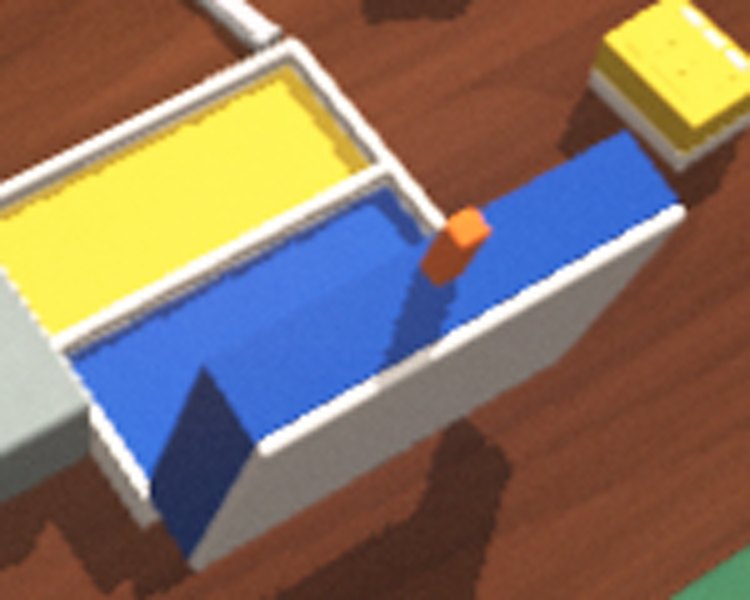

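View pics/lid_top.png

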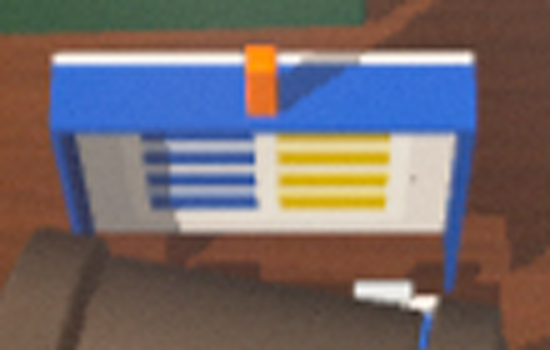

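Run:
```python
from h import *
np.set_printoptions(precision=3,suppress=True)
for n in ['scene','top']:
    c=camera_params(n);Z=np.load(f'{n}3.npz');p,d=Z['p'],Z['d'];P=cloud(c,d)
    h=cv2.cvtColor(p,cv2.COLOR_BGR2HSV)
    m=(P[...,0]>660)&(P[...,0]<720)&(P[...,1]<60)&(P[...,1]>-105)&(P[...,2]>185)&(P[...,2]<215)&(abs(P[...,1]+25)>18)&(cv2.inRange(h,(100,100,60),(125,255,255))>0)
    q=P[m]; A=np.c_[q[:,:2],np.ones(len(q))];k=np.linalg.lstsq(A,q[:,2],rcond=None)[0]
    for _ in range(5):
        g=abs(q[:,2]-A@k)<4; k=np.linalg.lstsq(A[g],q[g,2],rcond=None)[0]
    print(n,k,g.sum(),len(q),np.degrees(np.arctan(k[0])),q[:,0].min(),q[:,0].max())
s=observe();print(s['tcp_pos'])
```

```text
scene [ -0.177   0.005 323.446] 1194 1194 -10.024053339280574 669.2737475138472 707.4068551807555
top [ -0.175   0.001 321.42 ] 747 764 -9.94245185695573 671.5849484465291 706.5848633796418
[455.301 -23.821 303.436]
```

carry_out:
  plan:
    - [[0,0,0],[45,0,-20],0]
    - [[0,0,0],[45,0,-20],0]
    - [[0,0,0],[45,0,-20],0]
    - [[0,0,0],[40,0,-22],0]
    - [[0,0,0],[25,0,0],0]
    - [[0,0,0],[0,0,0],0]
    - [[0,0,0],[15,0,0],0]
    - [[0,0,0],[13,0,0],0]

```text
clock: 8.55
tcp_pos: [684.0, -23.7, 220.0]
ee_rot: [[0.02, -0.001, -1.0], [1.0, 0.0, 0.02], [0.0, -1.0, 0.001]]
ft_force: [-2.8, -0.8, -1.0]
finger_gap: 0.6
```

```bash
cat > lid.py <<'E'
from h import *
np.set_printoptions(precision=3,suppress=True)
def lid():
  for n in ['scene','top']:
    c=camera_params(n);p,d=grab_frame(n);P=cloud(c,d); cv2.imwrite(f'pics/lid_{n}_last.png',p)
    h=cv2.cvtColor(p,cv2.COLOR_BGR2HSV)
    m=(P[...,0]>650)&(P[...,0]<740)&(P[...,1]<60)&(P[...,1]>-105)&(P[...,2]>175)&(P[...,2]<215)&(abs(P[...,1]+25)>18)&(cv2.inRange(h,(100,100,60),(125,255,255))>0)
    q=P[m]
    if len(q)<100: print(n,'few',len(q)); continue
    A=np.c_[q[:,:2],np.ones(len(q))];k=np.linalg.lstsq(A,q[:,2],rcond=None)[0]
    for _ in range(5):
        g=abs(q[:,2]-A@k)<4; k=np.linalg.lstsq(A[g],q[g,2],rcond=None)[0]
    print(n,k,g.sum(),len(q),'lean',np.degrees(np.arctan(-k[0])),q[:,0].min(),q[:,0].max())
  s=observe();print(s['clock'],s['tcp_pos'],s['ft_force'],s['finger_gap'])
if __name__=='__main__': lid()
E
python3 lid.py
```

```text
scene [ -0.259   0.007 379.525] 1208 1212 lean 14.536279889528027 682.3933876307444 719.1753554723989
top few 45
8.65 [684.528 -23.834 219.922] [-0.8   -0.535 -0.884] 0.3666913212992162
```

carry_out:
  plan:
    - [[0,0,0],[2,0,0],0]
    - [[0,0,0],[0,0,0],0]
    - [[0,0,0],[-30,0,0],0]
    - [[0,0,0],[-40,0,10],20]
    - [[0,0,0],[-30,30,10],80]
    - [[0,0,0],[-20,40,10],80]
    - [[0,0,0],[-10,45,0],80]
    - [[0,0,0],[0,45,0],80]

```text
clock: 9.45
tcp_pos: [554.0, 137.2, 252.0]
ee_rot: [[0.021, 0.002, -1.0], [1.0, 0.0, 0.021], [0.0, -1.0, -0.002]]
ft_force: [1.7, -0.8, 0.7]
finger_gap: 35.0
```

carry_out:
  plan:
    - [[0,0,0],[-10,40,0],80]
    - [[0,0,0],[-10,40,0],80]
    - [[0,0,0],[-10,30,0],80]
    - [[0,0,0],[-10,30,0],80]
    - [[0,0,0],[0,20,0],80]
    - [[0,0,0],[0,20,0],80]
    - [[0,0,0],[0,0,0],80]
    - [[0,0,0],[0,0,0],80]

```text
clock: 10.25
tcp_pos: [515.2, 315.7, 250.7]
ee_rot: [[0.019, -0.0, -1.0], [1.0, -0.0, 0.019], [-0.0, -1.0, -0.0]]
ft_force: [-0.1, -0.1, 0.3]
finger_gap: 79.9
```

```bash
python3 lid.py
python3 - <<'E'
from h import *
for n in ['top','wrist']:
    p,d=grab_frame(n); cv2.imwrite(f'pics/{n}4.png',p); np.savez(f'{n}4.npz',p=p,d=d)
E
```

```text
scene [ -0.273   0.007 388.914] 1194 1206 lean 15.268691803778303 683.4218803159522 720.7317047168983
top [ -0.266   0.005 382.927] 675 678 lean 14.883106140729561 683.9559113022751 717.7850732474298
10.35 [515.564 315.119 250.788] [-0.301  0.474  0.567] 79.7772478847933
```

View pics/top4.png

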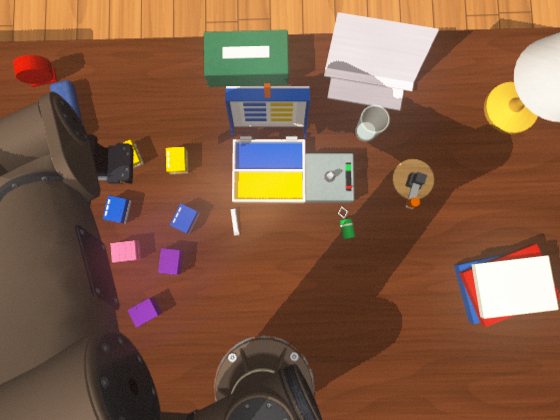

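View pics/wrist4.png

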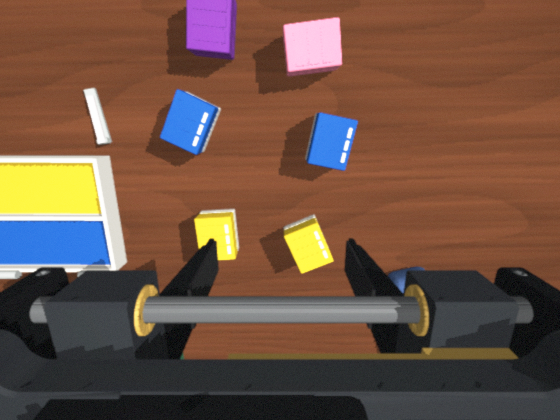

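```bash
cat > cas.py <<'E'
from h import *
np.set_printoptions(precision=1,suppress=True)
def cas(n,zt=40,p=None,d=None):
    c=camera_params(n)
    if p is None: p,d=grab_frame(n)
    P=cloud(c,d); hsv=cv2.cvtColor(p,cv2.COLOR_BGR2HSV)
    for nm,lo,hi in [('yel',(20,110,70),(36,255,255)),('blue',(104,110,50),(122,255,255))]:
        m=cv2.inRange(hsv,lo,hi); m=cv2.morphologyEx(m,cv2.MORPH_CLOSE,np.ones((3,3)))
        k,l,st,ce=cv2.connectedComponentsWithStats(m)
        for i in range(1,k):
            if st[i,4]<60: continue
            q=P[l==i]; top=np.percentile(q[:,2],70)
            mm=((l==i)&(P[...,2]>top-7)).astype(np.uint8)
            cs=cv2.findContours(mm,0,2)[0]
            if not cs or not len(q): continue
            cn=max(cs,key=cv2.contourArea)
            if len(cn)<5: continue
            w=np.array([onz(c,u,v,top)[:2] for u,v in cn[:,0]],np.float32)
            r=cv2.minAreaRect(w); print(n,nm,ce[i],st[i,4],'ztop %.1f'%top,np.array(r[0]),np.array(r[1]),'ang %.1f'%r[2])
if __name__=='__main__':
    import sys
    for n in sys.argv[1:]: cas(n)
E
python3 - <<'E'
from cas import *
for n in ['top','wrist']:
    Z=np.load(f'{n}4.npz'); cas(n,40,Z['p'],Z['d'])
print(observe()['tcp_pos'])
E
```

```text
top yel [507.7 109.5] 1701 ztop 25.9 [ 711.6 -665.7] [132.   99.4] ang 30.3
top yel [281.2 111.4] 388 ztop 116.6 [700.  -60.5] [54.1 17.7] ang 88.6
top yel [133.8 152.6] 162 ztop 39.7 [614.9 334.8] [65.2 22.4] ang 22.8
top yel [175.8 159.5] 533 ztop 41.0 [592.1 217.2] [64.1 49.8] ang 0.4
top yel [268.1 185. ] 1816 ztop 21.8 [520.9 -24.6] [177.4  69.5] ang 88.8
top blue [63.5 91.4] 297 ztop 40.3 [779.8 510.1] [92.7 44. ] ang 49.7
top blue [268.7  96.5] 1042 ztop 198.1 [698.  -28.6] [188.5  30.4] ang 88.4
top blue [269.8 155.2] 1607 ztop 21.8 [600.  -27.4] [170.6  67.7] ang 88.7
top blue [114.9 208.5] 498 ztop 41.1 [464.3 375.8] [50.9 62.4] ang 77.7
top blue [182.9 217.8] 444 ztop 41.4 [436.9 197.1] [48.2 60.9] ang 62.7
top blue [467.6 290.5] 451 ztop 30.7 [ 208.1 -526.1] [102.9  16. ] ang 15.1
wrist yel [ 47.9 187.9] 4833 ztop 19.5 [517.5 -10.7] [141.7  70.6] ang 88.2
wrist yel [216.2 232.9] 1436 ztop 39.3 [589.1 222.9] [65.2 50.6] ang 2.1
wrist yel [306.9 245.8] 1634 ztop 39.2 [605.8 351.5] [65.5 49.7] ang 22.5
wrist yel [143.  310.3] 626 ztop 346.8 [483.9 276. ] [ 5.5 17. ] ang 80.6
wrist yel [419.2 310.2] 610 ztop 346.4 [485.6 355.3] [16.7  5.3] ang 2.7
wrist yel [398.2 354.5] 2001 ztop 354.3 [492.6 340.1] [78.1  3.6] ang 88.8
wrist blue [187.2 121.5] 2183 ztop 39.4 [435.  201.4] [51.1 63.8] ang 63.4
wrist blue [330.2 140.8] 1985 ztop 39.5 [461.9 379.2] [49.9 63.4] ang 77.3
wrist blue [ 52.7 242.3] 4578 ztop 19.5 [599.2 -23.9] [163.4  67.9] ang 88.8
wrist blue [400.4 278.1] 281 ztop 33.5 [670.4 487.3] [26.3 20.7] ang 22.0
[515.7 315.1 250.8]
```

carry_out:
  plan:
    - [[0,0,-0.1],[-27,31,0],72]
    - [[0,0,-0.099],[-25.5,31,0],72]
    - [[0,0,0],[0,0,-40],72]
    - [[0,0,0],[0,0,-40],72]
    - [[0,0,0],[0,0,-40],72]
    - [[0,0,0],[0,0,-30],72]
    - [[0,0,0],[0,0,-15],72]
    - [[0,0,0],[0,0,0],72]

```text
clock: 11.25
tcp_pos: [462.6, 376.9, 83.7]
ee_rot: [[0.218, -0.003, -0.976], [0.976, -0.002, 0.218], [-0.003, -1.0, 0.003]]
ft_force: [-0.4, -0.3, 0.5]
finger_gap: 72.0
```

```bash
python3 - <<'E'
from h import *
p,d=grab_frame('wrist'); cv2.imwrite('pics/w5.png',p)
print(observe()['tcp_pos'])
E
python3 cas.py wrist scene
```

```text
[463.16965538 377.39483187  85.22061422]
wrist yel [156.7 309.7] 570 ztop 181.3 [424.8 348.6] [ 5.3 16.8] ang 74.4
wrist yel [405.8 310.3] 577 ztop 181.0 [440.7 418.3] [ 4.9 16.8] ang 83.9
wrist yel [352.1 351.3] 2944 ztop 188.3 [445.2 402.3] [78.7  4. ] ang 77.5
wrist blue [282.9 223.8] 4892 ztop 39.3 [460.5 380.2] [49.1 63.9] ang 77.4
wrist blue [ 61.6 235. ] 5728 ztop 39.1 [434.1 203.9] [52.8 66.4] ang 63.3
scene yel [450.  205.6] 587 ztop 42.3 [611.4 348.1] [62.9 55.5] ang 22.0
scene yel [405.8 224. ] 646 ztop 42.2 [594.7 219.2] [64.8 53.2] ang 2.3
scene yel [303.7 249.3] 1896 ztop 22.9 [517.7 -19.8] [176.5  68.7] ang 88.7
scene blue [528.9  55.6] 5521 ztop -251.8 [   6.7 1503.4] [317.9 833.8] ang 37.7
scene blue [418.2 164.6] 462 ztop 42.0 [466.9 376.3] [53.3 67.7] ang 77.9
scene blue [358.7 185.7] 486 ztop 42.4 [439.8 197.1] [51.  67.7] ang 63.1
scene blue [535.8 210.8] 1096 ztop 42.0 [734.3 511.4] [141.2  59.1] ang 13.3
scene blue [337.7 277.5] 3733 ztop 195.5 [701.5 -24.5] [197.3  36.9] ang 88.9
scene blue [ 53.9 284.5] 163 ztop 32.2 [ 313.  -546.6] [15.5 92.4] ang 20.4
```

View pics/w5.png

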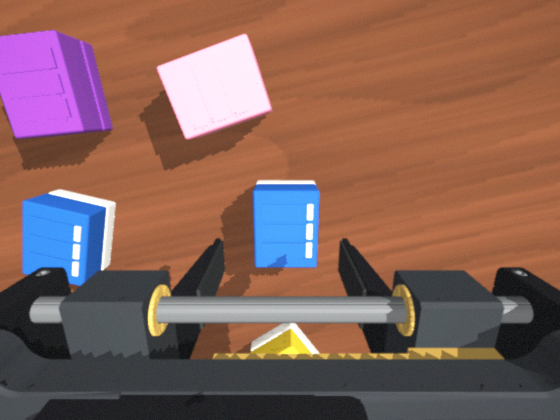

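carry_out:
  plan:
    - [[0,0,0],[0,0,-30],72]
    - [[0,0,0],[0,0,-27],72]
    - [[0,0,0],[0,0,-20],72]
    - [[0,0,0],[0,0,0],35]
    - [[0,0,0],[0,0,0],35]
    - [[0,0,0],[0,0,0],35]
    - [[0,0,0],[0,0,0],35]
    - [[0,0,0],[0,0,0],35]
  force: 20

```text
clock: 12.2
tcp_pos: [463.9, 378.5, 10.3]
ee_rot: [[0.217, 0.002, -0.976], [0.976, 0.002, 0.217], [0.002, -1.0, -0.002]]
ft_force: [-0.2, 0.4, 8.0]
finger_gap: 50.0
```

carry_out:
  plan:
    - [[0,0,0],[0,0,20],35]
    - [[0,0,0],[0,0,40],35]
    - [[0,0,0.05],[15,-20,40],35]
    - [[0,0,0.05],[20,-40,20],35]
    - [[0,0,0.05],[20,-40,0],35]
    - [[0,0,0.049],[20,-40,0],35]
    - [[0,0,0],[20,-40,0],35]
    - [[0,0,0],[20,-40,0],35]

```text
clock: 13.0
tcp_pos: [578.8, 156.3, 129.6]
ee_rot: [[0.02, 0.001, -1.0], [1.0, 0.0, 0.02], [0.0, -1.0, -0.001]]
ft_force: [0.5, 0.5, -0.2]
finger_gap: 49.7
```

carry_out:
  plan:
    - [[0,0,0],[10,-40,0],35]
    - [[0,0,0],[10,-40,0],35]
    - [[0,0,0],[2.3,-40,0],35]
    - [[0,0,0],[0,-20,-20],35]
    - [[0,0,0],[0,0,-30],35]
    - [[0,0,0],[0,0,0],35]
    - [[0,0,0],[0,0,0],35]
    - [[0,0,0],[0,0,0],35]

```text
clock: 13.8
tcp_pos: [601.1, 18.5, 80.2]
ee_rot: [[0.019, 0.002, -1.0], [1.0, -0.0, 0.019], [0.0, -1.0, -0.002]]
ft_force: [0.2, 0.4, -1.0]
finger_gap: 49.5
```

```bash
python3 - <<'E'
from h import *
s=observe();print(s['clock'],s['tcp_pos'],s['finger_gap'],s['ft_force'])
p,d=grab_frame('wrist'); cv2.imwrite('pics/w6.png',p)
p,d=grab_frame('scene'); cv2.imwrite('pics/s6.png',p)
E
python3 cas.py wrist
```

```text
13.8 [601.09047852  18.52907293  80.19862599] 49.51175919613374 [ 0.22019823  0.42119061 -1.03562387]
wrist yel [224.5 115.6] 24742 ztop 19.5 [516.9 -21.9] [177.4  72.4] ang 88.5
wrist yel [528.7 212.3] 5284 ztop 39.0 [589.8 209.5] [66.  40.4] ang 5.1
wrist yel [193.3 310.2] 470 ztop 176.5 [568.9  -6.2] [ 3.7 16.8] ang 84.4
wrist yel [368.9 310.5] 441 ztop 176.2 [569.7  43.5] [16.8  3.7] ang 4.2
wrist yel [342.4 354.6] 1930 ztop 183.5 [577.4  28.1] [78.3  3.3] ang 88.9
wrist blue [531.3  19.1] 2421 ztop 37.7 [456.1 180.8] [42.4 17.8] ang 62.5
wrist blue [234.3 228.7] 19575 ztop 107.8 [586.9  18.4] [50.1 45.4] ang 88.9
wrist blue [106.4 289.5] 137 ztop 49.3 [ 641.2 -116.8] [ 6.1 14.7] ang 51.7
wrist blue [ 92.5 338.6] 721 ztop 78.1 [ 663.  -116.3] [10.1 30.3] ang 88.9
wrist blue [281.8 324.8] 391 ztop 109.0 [627.4  17.6] [48.   2.7] ang 88.9
wrist blue [268.3 346.9] 825 ztop 66.8 [680.3   7.2] [53.3 10.9] ang 88.9
```

View pics/w6.png

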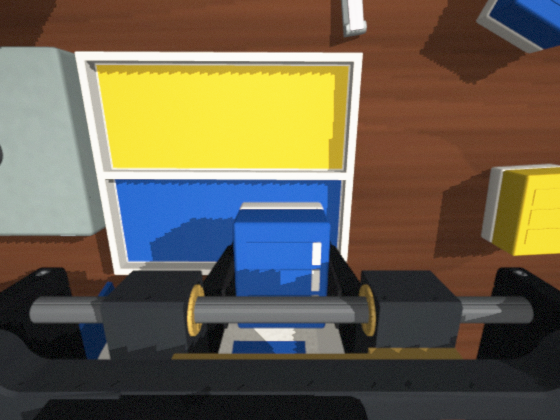

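View pics/s6.png

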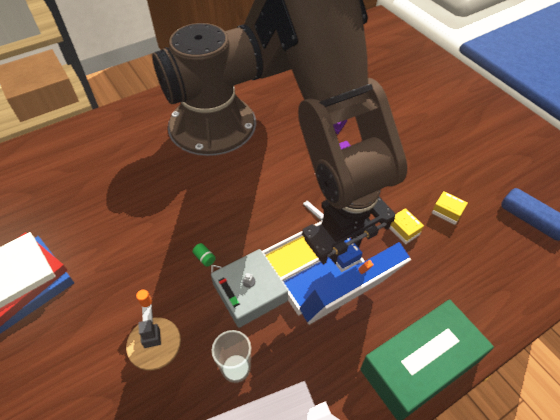

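carry_out:
  plan:
    - [[0,0,0],[-1.5,0,-20],35]
    - [[0,0,0],[0,0,-15],35]
    - [[0,0,0],[0,0,-10],35]
    - [[0,0,0],[0,0,-5.5],35]
    - [[0,0,0],[0,0,0],35]
    - [[0,0,0],[0,0,0],35]
    - [[0,0,0],[0,0,0],35]
    - [[0,0,0],[0,0,0],35]

```text
clock: 14.75
tcp_pos: [599.4, 18.1, 28.7]
ee_rot: [[0.02, 0.001, -1.0], [1.0, 0.0, 0.02], [0.0, -1.0, -0.001]]
ft_force: [-0.3, 1.6, 5.5]
finger_gap: 50.1
```

carry_out:
  plan:
    - [[0,0,0],[0,0,0],60]
    - [[0,0,0],[0,0,0],60]
    - [[0,0,0],[0,0,0],60]
    - [[0,0,0],[0,0,15],60]
    - [[0,0,0],[0,0,35],60]
    - [[0,0,0],[0,0,45],70]
    - [[0,0,0],[-30,20,30],72]
    - [[0,0,0],[-30,40,0],72]

```text
clock: 15.55
tcp_pos: [540.2, 77.1, 157.7]
ee_rot: [[0.023, 0.007, -1.0], [1.0, 0.0, 0.023], [0.0, -1.0, -0.007]]
ft_force: [0.8, 1.4, -0.9]
finger_gap: 71.7
```

carry_out:
  plan:
    - [[0,0,-0.09],[-25,30,0],72]
    - [[0,0,-0.09],[-25,30,0],72]
    - [[0,0,-0.09],[-25,30,0],72]
    - [[0,0,-0.09],[-27,31,0],72]
    - [[0,0,-0.09],[0,0,-25],72]
    - [[0,0,0],[0,0,-30],72]
    - [[0,0,0],[0,0,-15],72]
    - [[0,0,0],[0,0,0],72]

```text
clock: 16.35
tcp_pos: [436.3, 198.9, 82.4]
ee_rot: [[0.453, -0.002, -0.892], [0.892, -0.001, 0.453], [-0.002, -1.0, 0.002]]
ft_force: [-0.4, -0.5, -0.2]
finger_gap: 71.7
```

```bash
python3 - <<'E'
from h import *
s=observe();print(s['clock'],s['tcp_pos'],s['ee_rot'][:,0])
p,d=grab_frame('wrist'); cv2.imwrite('pics/w7.png',p)
E
python3 cas.py wrist scene
```

```text
16.35 [436.25575029 198.89353381  82.43142049] [ 0.45253521  0.89174501 -0.00164826]
wrist yel [156.6 309.7] 553 ztop 179.5 [392.7 180. ] [ 5.3 16.8] ang 61.0
wrist yel [405.8 310.3] 578 ztop 179.2 [425.3 243.6] [ 4.9 17. ] ang 70.5
wrist yel [375.  350.7] 2747 ztop 186.5 [425.6 226.9] [78.4  3.9] ang 63.7
wrist blue [280.2 223.3] 4945 ztop 39.3 [433.5 200.5] [49.  63.5] ang 63.3
scene yel [450.  205.6] 590 ztop 42.3 [611.5 348.1] [62.8 55.5] ang 22.0
scene yel [405.8 224. ] 642 ztop 42.4 [594.5 218.5] [64.1 54.7] ang 2.8
scene yel [303.3 249.4] 1870 ztop 22.9 [517.7 -20.1] [177.1  68.6] ang 88.7
scene blue [527.7  54.4] 5559 ztop -251.7 [ -23.3 1479.8] [394.1 830.6] ang 37.7
scene blue [358.6 185.7] 485 ztop 42.2 [439.6 197.3] [51.  67.5] ang 63.1
scene blue [536.  210.8] 1083 ztop 41.9 [734.3 511.1] [140.9  58.7] ang 14.1
scene blue [337.7 276.8] 3798 ztop 195.4 [701.5 -24.7] [197.7  36.9] ang 88.9
scene blue [ 54.4 284.2] 158 ztop 32.0 [ 311.8 -543.5] [15.5 85.8] ang 20.5
```

View pics/w7.png

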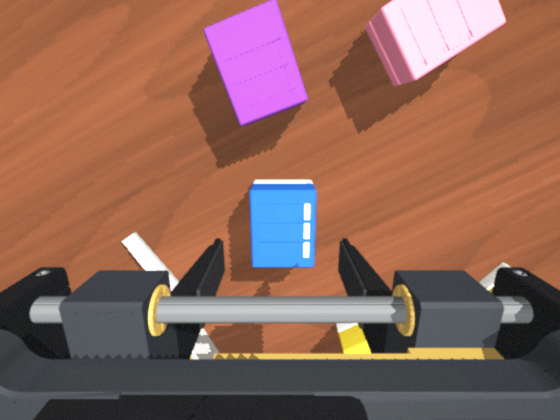

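carry_out:
  plan:
    - [[0,0,0],[0,0,-30],72]
    - [[0,0,0],[0,0,-25],72]
    - [[0,0,0],[0,0,-18],72]
    - [[0,0,0],[0,0,0],35]
    - [[0,0,0],[0,0,0],35]
    - [[0,0,0],[0,0,0],35]
    - [[0,0,0],[0,0,0],35]
    - [[0,0,0],[0,0,0],35]

```text
clock: 17.3
tcp_pos: [437.6, 199.2, 11.5]
ee_rot: [[0.453, 0.002, -0.892], [0.892, 0.001, 0.453], [0.002, -1.0, -0.002]]
ft_force: [-1.4, 0.6, 8.9]
finger_gap: 50.1
```

carry_out:
  plan:
    - [[0,0,0],[0,0,20],35]
    - [[0,0,0],[0,0,40],35]
    - [[0,0,0.09],[10,-20,40],35]
    - [[0,0,0.09],[30,-35,20],35]
    - [[0,0,0.09],[30,-35,0],35]
    - [[0,0,0.09],[30,-35,0],35]
    - [[0,0,0.09],[30,-35,0],35]
    - [[0,0,0],[20,-35,0],35]

```text
clock: 18.1
tcp_pos: [588.4, 2.4, 130.9]
ee_rot: [[0.017, 0.002, -1.0], [1.0, -0.0, 0.017], [-0.0, -1.0, -0.002]]
ft_force: [0.6, 0.3, -1.0]
finger_gap: 49.9
```

carry_out:
  plan:
    - [[0,0,0],[10.5,-35,0],35]
    - [[0,0,0],[0,-35,0],35]
    - [[0,0,0],[0,0,-30],35]
    - [[0,0,0],[0,0,-20],35]
    - [[0,0,0],[0,0,0],35]
    - [[0,0,0],[0,0,0],35]
    - [[0,0,0],[0,0,0],35]
    - [[0,0,0],[0,0,0],35]

```text
clock: 18.9
tcp_pos: [597.8, -65.6, 81.3]
ee_rot: [[0.019, 0.002, -1.0], [1.0, -0.0, 0.019], [-0.0, -1.0, -0.002]]
ft_force: [-0.4, 0.4, -0.8]
finger_gap: 49.9
```

```bash
python3 - <<'E'
from h import *
s=observe();print(s['clock'],s['tcp_pos'],s['ee_rot'][:,0],s['finger_gap'])
p,d=grab_frame('wrist'); cv2.imwrite('pics/w8.png',p)
E
python3 cas.py wrist scene
```

```text
18.9 [597.7746352  -65.62855057  81.3213752 ] [ 1.93359222e-02  9.99813004e-01 -2.82291656e-04] 49.916477331466346
wrist yel [338.3 118. ] 24342 ztop 19.5 [516.9 -22.1] [177.3  72.4] ang 88.6
wrist yel [193.3 310.5] 469 ztop 177.4 [565.8 -90.2] [ 4.  16.8] ang 83.6
wrist yel [369.  310.4] 424 ztop 177.3 [566.6 -40.4] [16.5  3.5] ang 3.5
wrist yel [326.5 352.4] 2795 ztop 184.2 [574.6 -56. ] [78.8  3.3] ang 88.9
wrist blue [325.  231.9] 18659 ztop 108.0 [583.3 -65.7] [50.1 47.3] ang 88.9
wrist blue [454.5 290.3] 94 ztop 48.9 [644.1  67.7] [13.5  4.8] ang 45.1
wrist blue [468.8 339.3] 776 ztop 78.2 [664.5  66.3] [32.9 15.1] ang 12.9
scene yel [450.  205.6] 590 ztop 42.2 [611.4 348.2] [62.9 55.5] ang 22.0
scene yel [405.7 224. ] 643 ztop 42.3 [594.8 218.3] [64.8 54.8] ang 2.3
scene blue [527.8  54.5] 5563 ztop -251.8 [ -26.4 1483.9] [394.1 824.1] ang 37.7
scene blue [535.7 210.3] 1053 ztop 41.9 [734.3 511.5] [141.3  57.8] ang 13.3
scene blue [338.6 277.7] 3564 ztop 195.7 [701.6 -24.8] [197.4  36.9] ang 88.9
scene blue [ 54.1 284.3] 161 ztop 32.3 [ 313.1 -546.6] [15.5 92.3] ang 20.4
```

View pics/w8.png

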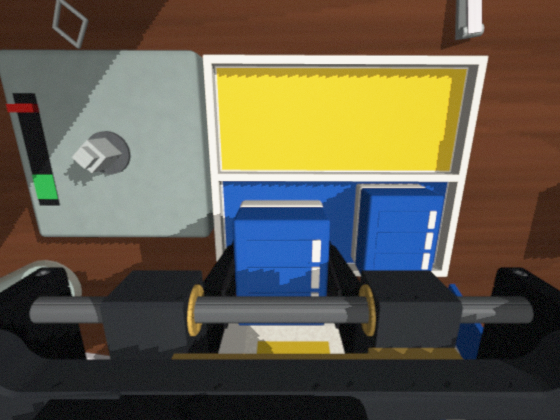

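Good alignment; lower, release, rise.

carry_out:
  plan:
    - [[0,0,0],[0,0,-20],35]
    - [[0,0,0],[0,0,-15],35]
    - [[0,0,0],[0,0,-10],35]
    - [[0,0,0],[0,0,-5],35]
    - [[0,0,0],[0,0,0],35]
    - [[0,0,0],[0,0,0],35]
    - [[0,0,0],[0,0,0],35]
    - [[0,0,0],[0,0,0],35]

```text
clock: 19.85
tcp_pos: [597.5, -65.8, 30.3]
ee_rot: [[0.02, 0.0, -1.0], [1.0, 0.0, 0.02], [0.0, -1.0, -0.0]]
ft_force: [-0.4, -0.2, 1.2]
finger_gap: 50.0
```

carry_out:
  plan:
    - [[0,0,0],[0,0,0],60]
    - [[0,0,0],[0,0,0],60]
    - [[0,0,0],[0,0,0],60]
    - [[0,0,0],[0,0,15],60]
    - [[0,0,0],[0,0,35],60]
    - [[0,0,0],[0,20,45],70]
    - [[0,0,0],[0,40,20],72]
    - [[0,0,0],[0,45,0],72]

```text
clock: 20.65
tcp_pos: [598.7, 39.5, 149.7]
ee_rot: [[0.022, 0.007, -1.0], [1.0, -0.0, 0.022], [-0.0, -1.0, -0.007]]
ft_force: [0.1, -0.0, -0.4]
finger_gap: 71.3
```

carry_out:
  plan:
    - [[0,0,0],[0,45,0],72]
    - [[0,0,0],[0,45,0],72]
    - [[0,0,0.0],[0,45,0],72]
    - [[0,0,0.026],[-7,45,0],72]
    - [[0,0,0],[0,0,-25],72]
    - [[0,0,0],[0,0,-30],72]
    - [[0,0,0],[0,0,0],72]
    - [[0,0,0],[0,0,0],72]

```text
clock: 21.45
tcp_pos: [590.5, 219.1, 91.1]
ee_rot: [[-0.006, -0.0, -1.0], [1.0, 0.0, -0.006], [0.0, -1.0, 0.0]]
ft_force: [0.0, 0.3, 0.4]
finger_gap: 72.4
```

```bash
python3 - <<'E'
from h import *
s=observe();print(s['clock'],s['tcp_pos'],s['ee_rot'][:,0],s['finger_gap'])
p,d=grab_frame('wrist'); cv2.imwrite('pics/w9.png',p)
p,d=grab_frame('scene'); cv2.imwrite('pics/s9.png',p)
E
python3 cas.py wrist scene
```

```text
21.45 [590.50268575 219.12554345  91.10062588] [-6.02564839e-03  9.99981843e-01  7.68800728e-05] 72.36056824224242
wrist yel [ 39.6 130.4] 7594 ztop 19.5 [518.  25.] [71.  72.8] ang 88.2
wrist yel [282.5 222. ] 4806 ztop 39.3 [589.3 221.2] [64.5 48.8] ang 2.2
wrist yel [437.4 236.4] 4679 ztop 39.2 [605.6 348.8] [66.5 51.4] ang 22.5
wrist yel [156.6 310.1] 604 ztop 188.0 [559.9 183. ] [ 5.2 17. ] ang 82.9
wrist yel [405.9 310.2] 560 ztop 187.6 [559.6 254.1] [16.8  4.9] ang 6.8
wrist yel [385.6 354.6] 1877 ztop 195.4 [567.2 239.3] [ 3.3 78. ] ang 0.3
wrist blue [ 85.7 227. ] 1395 ztop 19.4 [599.6  47.3] [22.4 69.4] ang 87.5
wrist blue [ 30.6 234.8] 4756 ztop 58.9 [594.3  28.3] [64.9 49. ] ang 0.3
scene yel [450.  205.6] 589 ztop 42.3 [611.7 347.4] [63.1 56.7] ang 21.5
scene yel [406.1 224.7] 608 ztop 42.5 [595.  218.9] [64.6 53.3] ang 2.3
scene yel [303.3 248.9] 1818 ztop 22.9 [516.9 -19.1] [175.   68.1] ang 88.4
scene blue [527.3  54.8] 5654 ztop -251.7 [ -25.1 1479.5] [397.4 832.4] ang 37.7
scene blue [535.6 210.3] 1069 ztop 41.9 [733.5 511.5] [139.7  57.8] ang 14.1
scene blue [337.3 276.5] 3790 ztop 195.4 [701.6 -25.2] [196.3  36.7] ang 88.7
scene blue [ 54.7 284. ] 160 ztop 31.6 [ 312.3 -543.3] [17.3 85.8] ang 20.5
```

View pics/w9.png

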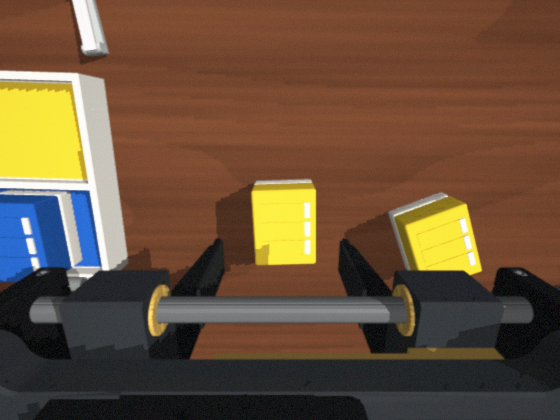

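View pics/s9.png

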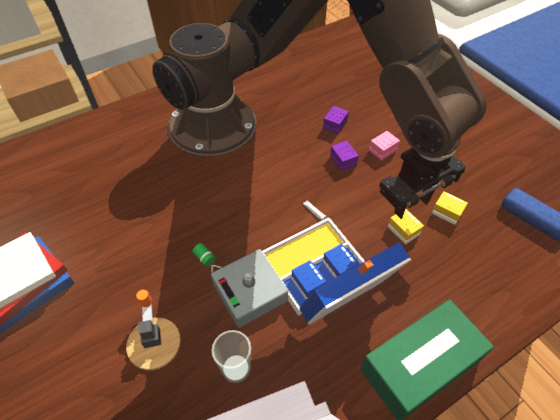

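carry_out:
  plan:
    - [[0,0,0],[0,0,-30],72]
    - [[0,0,0],[0,0,-30],72]
    - [[0,0,0],[0,0,-21],72]
    - [[0,0,0],[0,0,0],35]
    - [[0,0,0],[0,0,0],35]
    - [[0,0,0],[0,0,0],35]
    - [[0,0,0],[0,0,0],35]
    - [[0,0,0],[0,0,0],35]

```text
clock: 22.45
tcp_pos: [591.1, 219.4, 10.7]
ee_rot: [[-0.006, 0.003, -1.0], [1.0, 0.001, -0.006], [0.001, -1.0, -0.003]]
ft_force: [-0.9, -1.0, 7.9]
finger_gap: 50.0
```

carry_out:
  plan:
    - [[0,0,0],[0,0,20],35]
    - [[0,0,0],[0,0,40],35]
    - [[0,0,-0.024],[-20,-30,40],35]
    - [[0,0,0],[-20,-40,10],35]
    - [[0,0,0],[-20,-40,0],35]
    - [[0,0,0],[-11,-40,0],35]
    - [[0,0,0],[0,-40,0],35]
    - [[0,0,0],[0,-10,-30],35]

```text
clock: 23.25
tcp_pos: [522.4, 18.3, 89.3]
ee_rot: [[0.02, 0.007, -1.0], [1.0, -0.001, 0.02], [-0.001, -1.0, -0.007]]
ft_force: [1.3, -0.1, -2.6]
finger_gap: 50.3
```

carry_out:
  plan:
    - [[0,0,0],[0,0,-10],35]
    - [[0,0,0],[0,0,0],35]
    - [[0,0,0],[0,0,0],35]
    - [[0,0,0],[0,0,0],35]
    - [[0,0,0],[0,0,0],35]
    - [[0,0,0],[0,0,0],35]
    - [[0,0,0],[0,0,0],35]
    - [[0,0,0],[0,0,0],35]

```text
clock: 24.05
tcp_pos: [520.8, 21.4, 76.3]
ee_rot: [[0.018, 0.0, -1.0], [1.0, 0.0, 0.018], [0.0, -1.0, -0.0]]
ft_force: [-0.3, -0.3, -0.6]
finger_gap: 50.1
```

```bash
python3 - <<'E'
from h import *
s=observe();print(s['clock'],s['tcp_pos'],s['ee_rot'][:,0],s['finger_gap'])
p,d=grab_frame('wrist'); cv2.imwrite('pics/w10.png',p)
E
python3 cas.py wrist scene
```

```text
24.05 [520.76467389  21.40817684  76.33537468] [1.76963398e-02 9.99843405e-01 7.24909447e-05] 50.09409421211811
wrist yel [232.  229.4] 20057 ztop 103.4 [507.5  21.1] [50.3 44.5] ang 89.0
wrist yel [193.2 310. ] 462 ztop 172.6 [488.9  -3.8] [ 4.  16.7] ang 87.1
wrist yel [369.2 310.4] 446 ztop 172.2 [490.   46.6] [16.6  3.5] ang 4.2
wrist yel [280.5 325.7] 545 ztop 104.7 [548.3  21. ] [48.2  4. ] ang 89.0
wrist yel [343.3 354.6] 1906 ztop 179.8 [497.3  30.9] [78.3  3.3] ang 89.0
wrist blue [275.2 339.1] 2050 ztop 59.2 [598.5  18.1] [49.2 21. ] ang 89.0
scene yel [450.  205.6] 589 ztop 42.2 [611.4 348.1] [63.1 55.3] ang 21.5
scene yel [305.9 246.5] 1998 ztop 24.8 [502.7  -9.4] [196.1 101.5] ang 89.4
scene blue [527.8  54.6] 5576 ztop -251.7 [ -23.3 1479.8] [394.1 830.6] ang 37.7
scene blue [535.7 210.3] 1058 ztop 41.9 [733.7 511.8] [140.1  57.2] ang 13.0
scene blue [337.  276.3] 3863 ztop 195.3 [701.4 -25.4] [196.8  36.9] ang 88.9
scene blue [ 54.1 284.3] 163 ztop 31.9 [ 313.4 -546.2] [17.6 92.6] ang 20.8
```

View pics/w10.png

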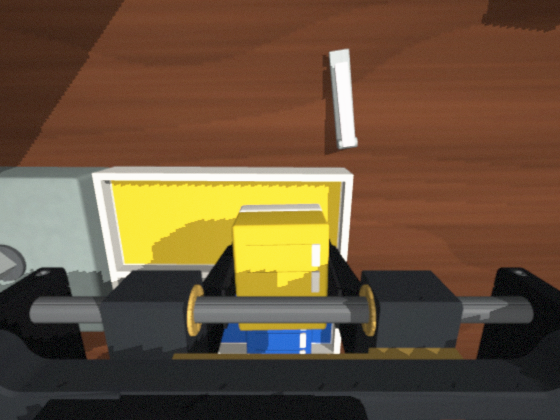

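carry_out:
  plan:
    - [[0,0,0],[-1.5,-1,-18],35]
    - [[0,0,0],[0,0,-14],35]
    - [[0,0,0],[0,0,-9],35]
    - [[0,0,0],[0,0,-5],35]
    - [[0,0,0],[0,0,0],35]
    - [[0,0,0],[0,0,0],35]
    - [[0,0,0],[0,0,0],35]
    - [[0,0,0],[0,0,0],35]

```text
clock: 25.0
tcp_pos: [519.3, 20.3, 30.4]
ee_rot: [[0.018, 0.0, -1.0], [1.0, 0.0, 0.018], [0.0, -1.0, -0.0]]
ft_force: [-1.4, -0.2, -0.4]
finger_gap: 49.8
```

carry_out:
  plan:
    - [[0,0,0],[0,0,0],60]
    - [[0,0,0],[0,0,0],60]
    - [[0,0,0],[0,0,0],60]
    - [[0,0,0],[0,0,15],60]
    - [[0,0,0],[0,0,35],60]
    - [[0,0,0.1],[0,20,45],70]
    - [[0,0,0.1],[10,40,20],72]
    - [[0,0,0.1],[10,45,0],72]

```text
clock: 25.8
tcp_pos: [540.7, 126.0, 148.7]
ee_rot: [[-0.28, 0.006, -0.96], [0.96, 0.001, -0.28], [-0.001, -1.0, -0.006]]
ft_force: [1.4, -0.5, -1.0]
finger_gap: 71.5
```

carry_out:
  plan:
    - [[0,0,0.1],[10,45,0],72]
    - [[0,0,0],[10,45,0],72]
    - [[0,0,0],[10,45,0],72]
    - [[0,0,0],[20,45,0],72]
    - [[0,0,0],[19,43,-20],72]
    - [[0,0,0],[0,0,-30],72]
    - [[0,0,0],[0,0,0],72]
    - [[0,0,0],[0,0,0],72]

```text
clock: 26.6
tcp_pos: [607.5, 346.9, 95.6]
ee_rot: [[-0.373, -0.001, -0.928], [0.928, -0.001, -0.373], [-0.0, -1.0, 0.001]]
ft_force: [0.6, -0.2, 0.5]
finger_gap: 71.9
```

```bash
python3 - <<'E'
from h import *
s=observe();print(s['clock'],s['tcp_pos'],s['ee_rot'][:,0],s['finger_gap'])
p,d=grab_frame('wrist'); cv2.imwrite('pics/w11.png',p)
p,d=grab_frame('scene'); cv2.imwrite('pics/s11.png',p)
E
python3 cas.py wrist scene
```

```text
26.6 [607.52116776 346.93732005  95.63754421] [-3.72773235e-01  9.27922472e-01 -3.72647685e-05] 71.93317056843647
wrist yel [284.6 221.3] 4547 ztop 39.3 [606.1 351. ] [64.1 49.6] ang 22.2
wrist yel [156.7 310. ] 544 ztop 193.3 [592.6 302. ] [16.8  5.3] ang 20.2
wrist yel [405.8 310.3] 563 ztop 193.1 [566.  368.4] [16.9  4.9] ang 29.3
wrist yel [384.6 354.6] 2016 ztop 200.8 [578.6 357.7] [ 3.6 78.4] ang 21.8
scene yel [449.9 206.4] 545 ztop 42.0 [611.8 347.3] [62.9 56.4] ang 23.2
scene yel [303.4 247.5] 1934 ztop 51.7 [520.1  21.6] [71.5 57.5] ang 1.9
scene yel [165.4 342.4] 625 ztop 12.6 [ 548.4 -388.1] [ 57.4 104. ] ang 48.6
scene blue [541.4  52.3] 3401 ztop -251.7 [  34.4 1524.5] [248.1 833.7] ang 37.7
scene blue [535.6 210.7] 1110 ztop 41.8 [734.1 511.1] [141.2  59. ] ang 14.1
scene blue [336.7 276.4] 3853 ztop 195.3 [701.5 -25.2] [196.2  36.7] ang 88.7
scene blue [ 53.8 284.6] 163 ztop 32.1 [ 312.8 -546.7] [15.5 92.4] ang 20.2
```

View pics/w11.png

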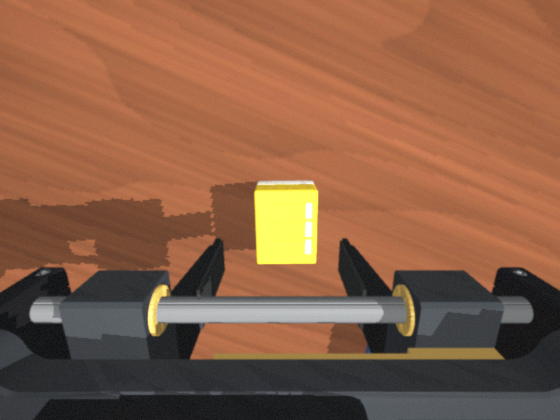

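View pics/s11.png

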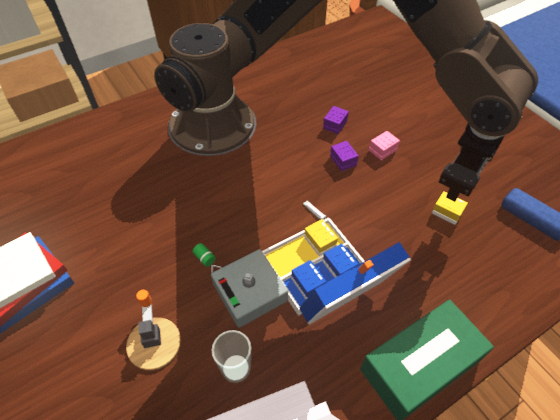

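carry_out:
  plan:
    - [[0,0,0],[0,1.5,-35],72]
    - [[0,0,0],[0,0,-30],72]
    - [[0,0,0],[0,0,-20],72]
    - [[0,0,0],[0,0,0],35]
    - [[0,0,0],[0,0,0],35]
    - [[0,0,0],[0,0,0],35]
    - [[0,0,0],[0,0,0],35]
    - [[0,0,0],[0,0,0],35]

```text
clock: 27.6
tcp_pos: [608.6, 349.3, 12.6]
ee_rot: [[-0.373, 0.003, -0.928], [0.928, 0.001, -0.373], [0.0, -1.0, -0.003]]
ft_force: [-0.7, -0.7, 7.3]
finger_gap: 49.9
```

carry_out:
  plan:
    - [[0,0,0],[0,0,20],35]
    - [[0,0,0],[0,0,40],35]
    - [[0,0,-0.1],[-10,-30,40],35]
    - [[0,0,-0.1],[-10,-40,15],35]
    - [[0,0,-0.1],[-10,-45,0],35]
    - [[0,0,-0.1],[-10,-45,0],35]
    - [[0,0,0],[-15,-45,0],35]
    - [[0,0,0],[-15,-45,0],35]

```text
clock: 28.4
tcp_pos: [537.3, 97.9, 125.6]
ee_rot: [[0.018, 0.001, -1.0], [1.0, 0.0, 0.018], [0.0, -1.0, -0.001]]
ft_force: [1.1, 0.2, -1.1]
finger_gap: 50.3
```

carry_out:
  plan:
    - [[0,0,0],[-15,-45,0],35]
    - [[0,0,0],[-4.5,-45,0],35]
    - [[0,0,0],[0,-40,0],35]
    - [[0,0,0],[0,-33,0],35]
    - [[0,0,0],[0,0,-25],35]
    - [[0,0,0],[0,0,-20],35]
    - [[0,0,0],[0,0,0],35]
    - [[0,0,0],[0,0,0],35]

```text
clock: 29.2
tcp_pos: [518.7, -63.5, 80.5]
ee_rot: [[0.018, 0.0, -1.0], [1.0, 0.0, 0.018], [0.0, -1.0, -0.0]]
ft_force: [0.9, 0.3, -1.1]
finger_gap: 49.7
```

Run:
```python
from h import *
s=observe();print(s['clock'],s['tcp_pos'],s['ee_rot'][:,0],s['finger_gap'])
p,d=grab_frame('wrist'); cv2.imwrite('pics/w12.png',p)
```

```text
29.2 [518.69367528 -63.45503253  80.51664107] [1.75679506e-02 9.99845671e-01 3.72373662e-05] 49.73428931386959
```

View pics/w12.png

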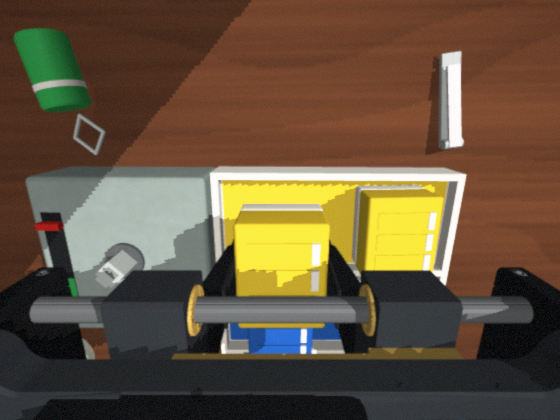

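carry_out:
  plan:
    - [[0,0,0],[0,-1,-20],35]
    - [[0,0,0],[0,0,-15],35]
    - [[0,0,0],[0,0,-9],35]
    - [[0,0,0],[0,0,-5],35]
    - [[0,0,0],[0,0,0],35]
    - [[0,0,0],[0,0,0],35]
    - [[0,0,0],[0,0,0],35]
    - [[0,0,0],[0,0,0],35]

```text
clock: 30.05
tcp_pos: [518.8, -64.5, 31.3]
ee_rot: [[0.018, 0.001, -1.0], [1.0, -0.0, 0.018], [-0.0, -1.0, -0.001]]
ft_force: [-1.1, 1.2, 4.9]
finger_gap: 49.7
```

carry_out:
  plan:
    - [[0,0,0],[0,0,0],60]
    - [[0,0,0],[0,0,0],60]
    - [[0,0,0],[0,0,0],60]
    - [[0,0,0],[0,0,15],60]
    - [[0,0,0],[0,0,35],60]
    - [[0,0,0],[0,0,45],60]
    - [[0,0,0],[0,-10,45],60]
    - [[0,0,0],[20,-40,20],60]

```text
clock: 30.85
tcp_pos: [538.2, -112.9, 195.0]
ee_rot: [[0.015, 0.003, -1.0], [1.0, -0.001, 0.015], [-0.001, -1.0, -0.003]]
ft_force: [0.5, 0.2, -1.4]
finger_gap: 59.8
```

carry_out:
  plan:
    - [[0,0,0],[20,-40,0],60]
    - [[0,0,0],[20,-20,0],60]
    - [[0,0,0],[20,0,0],60]
    - [[0,0,0],[0,0,0],60]
    - [[0,0,0],[0,0,0],60]
    - [[0,0,0],[0,0,0],60]
    - [[0,0,0],[0,0,0],60]
    - [[0,0,0],[0,0,0],60]

```text
clock: 31.65
tcp_pos: [598.2, -174.2, 191.2]
ee_rot: [[0.017, 0.0, -1.0], [1.0, -0.0, 0.017], [-0.0, -1.0, -0.0]]
ft_force: [0.2, 0.1, 0.2]
finger_gap: 60.1
```

Run:
```python
from h import *
s=observe();print(s['clock'],s['tcp_pos'],s['ee_rot'][:,0],s['finger_gap'])
p,d=grab_frame('wrist'); cv2.imwrite('pics/w13.png',p); np.savez('w13.npz',p=p,d=d)
c=camera_params('wrist'); print(c['eye'])
crop(p,180,130,380,280,'w13c.png',4)
p,d=grab_frame('scene'); cv2.imwrite('pics/s13.png',p)
crop(p,190,190,400,330,'s13c.png',3.8)
```

```text
31.65 [ 598.17348748 -174.22997227  191.15851311] [ 1.74939886e-02  9.99846967e-01 -4.72103503e-05] 60.12944847975134
[ 514.10777306 -173.29812094  359.85630228]
```

View pics/w13.png

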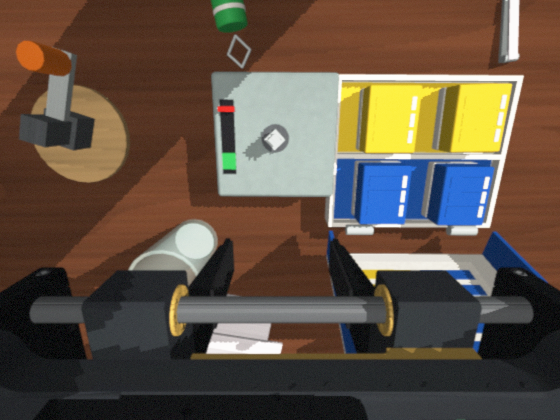

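View pics/w13c.png

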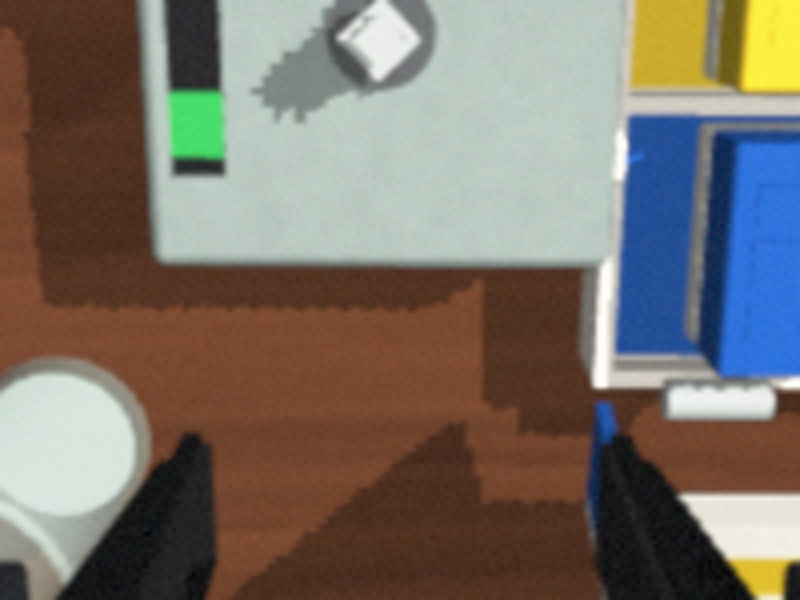

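View pics/s13c.png

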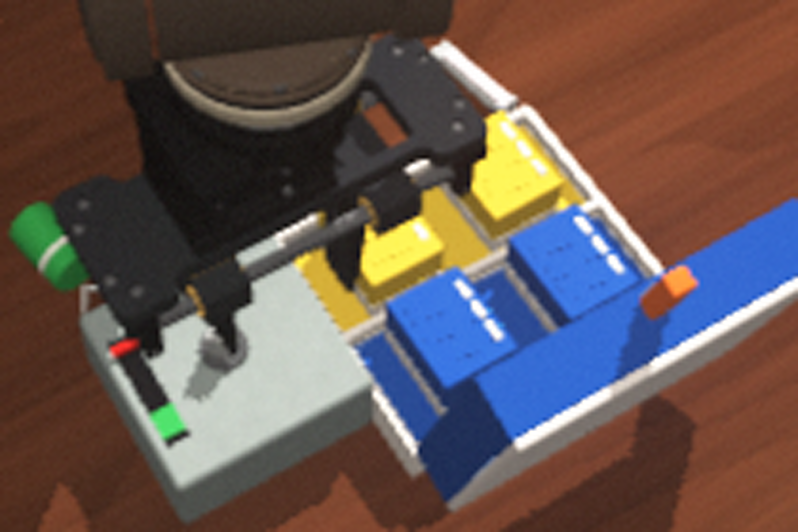

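Run:
```python
from cas import *
Z=np.load('w13.npz');p,d=Z['p'],Z['d']; cas('wrist',40,p,d)
crop(p,245,110,305,165,'w13d.png',12)
c=camera_params('wrist')
g=cv2.cvtColor(p,cv2.COLOR_BGR2GRAY); print(np.array(onz(c,275,139.5,78)))
up=cv2.resize(p[110:165,245:305],None,fx=8,fy=8,interpolation=cv2.INTER_CUBIC)
h=cv2.cvtColor(up,cv2.COLOR_BGR2HSV)
for th in (190,200,210,220):
    m=((h[...,2]>th)&(h[...,1]<25)).astype(np.uint8)
    cs=cv2.findContours(m,0,2)[0]
    if cs:
        cn=max(cs,key=cv2.contourArea); w=np.array([onz(c,245+(u-3.5)/8,110+(v-3.5)/8,78)[:2] for u,v in cn[:,0]],np.float32)
        print(th,cv2.minAreaRect(w))
P=cloud(c,d); print(P[135:145:2,270:281:2,2])
```

```text
wrist yel [421.6 116.7] 10564 ztop 59.0 [518.5  17.4] [53.3 63.1] ang 89.6
wrist yel [371.9 273.1] 129 ztop 72.2 [678.8 -81.3] [17.4  8. ] ang 75.8
wrist yel [176.5 310.4] 517 ztop 287.3 [ 566.4 -204.1] [ 4.3 16.5] ang 83.6
wrist yel [385.7 309.8] 511 ztop 287.0 [ 567.6 -144. ] [16.4  4.4] ang 0.2
wrist yel [364.9 354.6] 1895 ztop 294.6 [ 575.  -159.7] [78.3  3.3] ang 89.0
wrist blue [412. 191.] 8440 ztop 59.0 [596.   15.1] [52.9 63.6] ang 89.0
wrist blue [329.6 242.7] 90 ztop 48.9 [ 653.6 -119.5] [ 4.8 34.5] ang 88.9
wrist blue [505.2 255.3] 1030 ztop 73.6 [674.8  81.4] [66.3 19.2] ang 48.7
wrist blue [460.1 274.3] 184 ztop 69.9 [681.5  18.9] [31.   8.6] ang 89.0
wrist blue [473.8 289.4] 170 ztop 91.5 [687.5  21.6] [26.7  9.1] ang 82.0
wrist blue [347.5 339.4] 241 ztop 163.9 [ 685.4 -120.5] [21.6  6.4] ang 2.7
wrist blue [480.  327.5] 71 ztop 136.9 [696.4   1.1] [6.5 9.6] ang 87.9
wrist blue [476.  345.7] 62 ztop 153.2 [701.6 -12.1] [ 6.1 10.2] ang 87.9
[ 533.3 -179.2   78. ]
190 ((531.6655883789062, -179.80970764160156), (56.758583068847656, 49.38642501831055), 88.99016571044922)
200 ((540.0347290039062, -179.95726013183594), (56.75858688354492, 32.64559555053711), 88.99030303955078)
210 ((533.2288818359375, -179.70005798339844), (12.904955863952637, 13.664955139160156), 42.8593864440918)
220 ((533.1915893554688, -179.6966552734375), (12.67163372039795, 13.265361785888672), 42.18125534057617)
[[70.1 71.6 77.  76.5 70.7 70.5]
 [70.2 76.8 76.4 78.  76.2 70.7]
 [77.5 77.2 75.6 76.9 76.6 76.9]
 [77.2 77.1 77.  77.  77.8 76.2]
 [70.4 77.  77.8 76.4 78.  70.9]]
```

View pics/w13d.png

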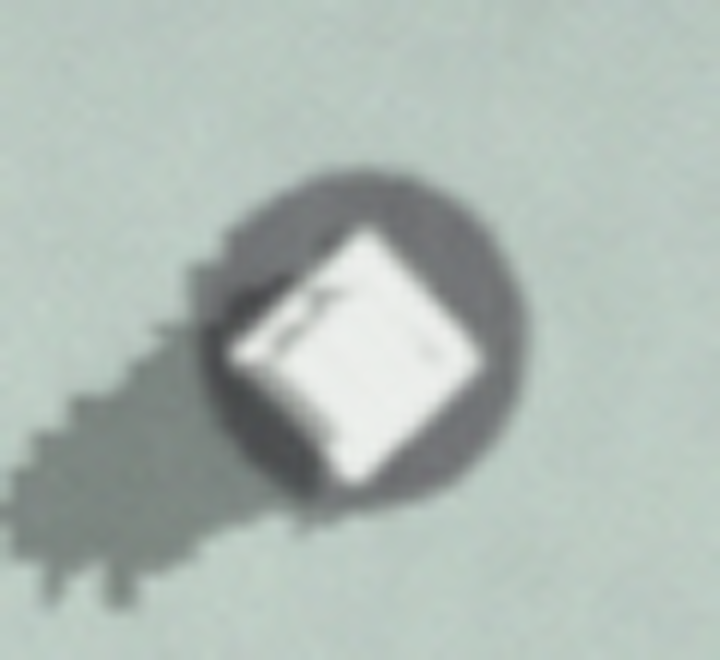

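Run:
```python
from h import *
np.set_printoptions(precision=1,suppress=True)
for n,f in (('top','top4.npz'),('scene','scene0.npz')):
    Z=np.load(f);p=Z['p'];c=camera_params(n)
    u,v=map(int,proj(c,(532,-179,78))); print(n,proj(c,(532,-179,78)))
    crop(p,u-20,v-15,u+20,v+15,f'sh_{n}.png',16); print(u-20,v-15)
```

```text
top (np.float64(329.54691653244225), np.float64(175.74754145538577))
309 160
scene (np.float64(246.58278854581795), np.float64(274.02818052385186))
226 259
```

View pics/sh_top.png

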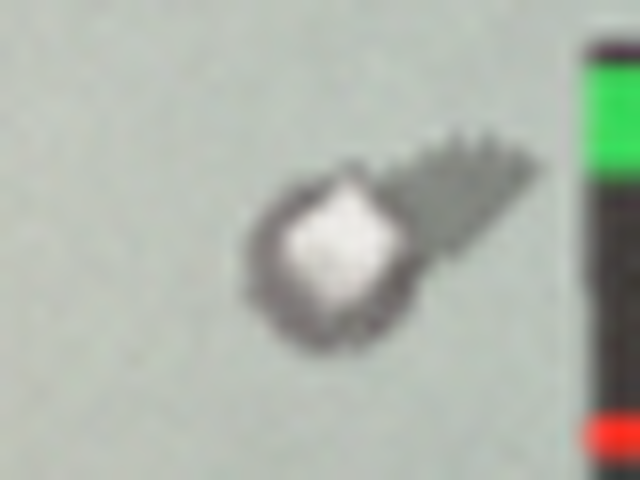

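View pics/sh_scene.png

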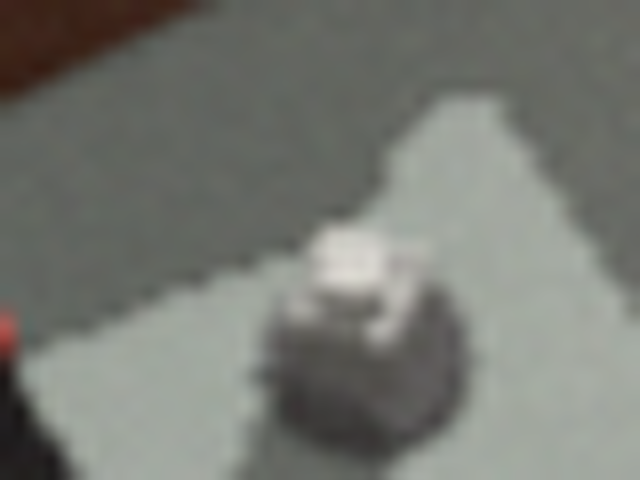

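Run:
```python
from h import *
np.set_printoptions(precision=1,suppress=True)
print(onz(camera_params('scene'),247.4,274.6,78),onz(camera_params('top'),330.1,174.7,78))
```

```text
[ 534.1 -178.2   78. ] [ 534.6 -180.5   78. ]
```

carry_out:
  plan:
    - [[0,0,-0.05],[0,-40,0],60]
    - [[0,0,-0.1],[0,-40,0],60]
    - [[0,0,-0.1],[0,-40,0],60]
    - [[0,0,-0.076],[0,-40,0],60]
    - [[0,0,0],[-3,-40,0],60]
    - [[0,0,0],[-5,-6,-20],60]
    - [[0,0,0],[0,0,0],60]
    - [[0,0,0],[0,0,0],60]

```text
clock: 32.55
tcp_pos: [590.4, -380.0, 170.9]
ee_rot: [[0.337, -0.001, -0.941], [0.941, 0.001, 0.337], [0.001, -1.0, 0.001]]
ft_force: [1.2, 0.4, -0.4]
finger_gap: 59.7
```

Run:
```python
from h import *
s=observe();print(s['clock'],s['tcp_pos'],s['ee_rot'][:,0],s['finger_gap'])
p,d=grab_frame('wrist'); cv2.imwrite('pics/w14.png',p); np.savez('w14.npz',p=p,d=d)
p,d=grab_frame('scene'); cv2.imwrite('pics/s14.png',p); np.savez('s14.npz',p=p,d=d)
```

```text
32.55 [ 590.44718252 -379.95289871  170.85952567] [3.37089226e-01 9.41472530e-01 5.73996568e-04] 59.69608548777143
```

View pics/w14.png

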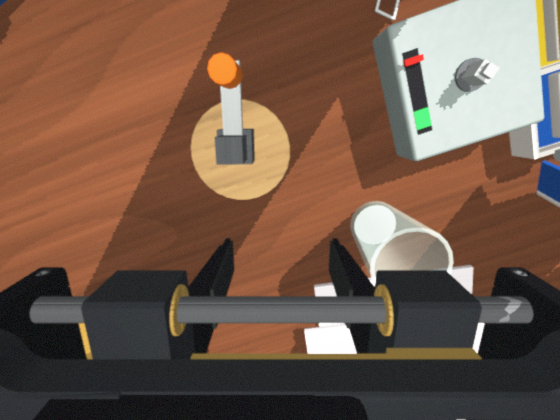

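```bash
cat > crank.py <<'E'
from h import *
np.set_printoptions(precision=1,suppress=True)
def crank(n,p,d,c,ztop=84,zb=74,box=(430,620,-490,-320)):
    P=cloud(c,d); h=cv2.cvtColor(p,cv2.COLOR_BGR2HSV)
    inb=(P[...,0]>box[0])&(P[...,0]<box[1])&(P[...,1]>box[2])&(P[...,1]<box[3])
    m=inb&(cv2.inRange(h,(3,180,100),(16,255,255))>0)&(P[...,2]>ztop-7)
    cn=max(cv2.findContours(m.astype(np.uint8),0,2)[0],key=cv2.contourArea)
    w=np.array([onz(c,u,v,ztop)[:2] for u,v in cn[:,0]],np.float32); k,r=cv2.minEnclosingCircle(w)
    M=cv2.moments(w); k=np.array(k); print(n,'knob',k,r,np.median(P[m],0))
    m=inb&(abs(P[...,2]-zb)<7)&(h[...,1]<110)&(h[...,2]<150)
    cn=max(cv2.findContours(m.astype(np.uint8),0,2)[0],key=cv2.contourArea)
    w=np.array([onz(c,u,v,zb)[:2] for u,v in cn[:,0]],np.float32); r=cv2.minAreaRect(w)
    b=np.array(r[0]); print(n,'boss',b,np.array(r[1]),'ang %.1f'%r[2],np.median(P[m],0),'dir %.1f'%np.degrees(np.arctan2(*(k-b)[::-1])),np.linalg.norm(k-b))
    m=inb&(P[...,2]>3)&(P[...,2]<22)
    m=cv2.morphologyEx(m.astype(np.uint8),cv2.MORPH_OPEN,np.ones((3,3)))
    cn=max(cv2.findContours(m,0,2)[0],key=cv2.contourArea)
    w=np.array([onz(c,u,v,10)[:2] for u,v in cn[:,0]],np.float32); k,r=cv2.minEnclosingCircle(w); print(n,'coaster',np.array(k),r)
if __name__=='__main__':
    for n,f in (('wrist','w14.npz'),('scene','s14.npz'),('top','top4.npz')):
        Z=np.load(f); crank(n,Z['p'],Z['d'],camera_params(n))
E
python3 crank.py
python3 - <<'E'
from h import *
print(onz(camera_params('wrist'),484,72,76))
E
```

```text
wrist knob [ 461.8 -383.1] 12.17695140838623 [ 461.7 -383.4   83.9]
wrist boss [ 522.3 -404.6] [24.9 22.7] ang 70.4 [ 522.  -404.6   73.6] dir 160.4 64.16811304067622
wrist coaster [ 530.5 -406.1] 54.54689407348633
scene knob [ 267.8 -520.8] 9.999999747378752e-05 [ 584.6 -451.9  467.3]
scene boss [ 529.  -402.3] [17.4 20.4] ang 67.9 [ 529.1 -402.2   75.1] dir -155.6 286.78331244645676
scene coaster [ 534.1 -406.8] 56.32233810424805
top knob [ 462.5 -384.5] 12.821640014648438 [ 461.6 -384.2   85.2]
top boss [ 524.4 -405.8] [27.1 25.4] ang 74.4 [ 524.3 -405.7   74.4] dir 160.9 65.48129423352695
top coaster [ 532.  -406.5] 56.2354621887207
[ 533.79666962 -184.39342151   76.        ]
```

carry_out:
  plan:
    - [[0,0,0],[-33.5,-12.5,0],55]
    - [[0,0,0],[-33.5,-12.5,0],50]
    - [[0,0,0],[0,0,-30],50]
    - [[0,0,0],[0,0,-30],50]
    - [[0,0,0],[0,0,-27],50]
    - [[0,0,0],[0,0,0],50]
    - [[0,0,0],[0,0,0],50]
    - [[0,0,0],[0,0,0],50]

```text
clock: 33.45
tcp_pos: [524.5, -405.7, 85.9]
ee_rot: [[0.336, 0.002, -0.942], [0.942, -0.002, 0.336], [-0.001, -1.0, -0.003]]
ft_force: [0.2, -0.7, 0.2]
finger_gap: 49.9
```

Run:
```python
from h import *
s=observe();print(s['clock'],s['tcp_pos'],s['ee_rot'][:,0],s['finger_gap'])
p,d=grab_frame('wrist'); cv2.imwrite('pics/w15.png',p); np.savez('w15.npz',p=p,d=d)
from crank import *
crank('wrist',p,d,camera_params('wrist'))
```

```text
33.45 [ 524.48607015 -405.68158032   85.87201054] [ 0.33638716  0.94172326 -0.00099073] 49.85532946825907
wrist knob [ 462.1 -376.8] 8.033648490905762 [ 458.9 -376.7   82.4]
wrist boss [ 519.3 -404.8] [23.4 25. ] ang 71.3 [ 519.6 -405.    72.6] dir 153.9 63.66087254249377
wrist coaster [ 528.3 -406.4] 54.50290298461914
```

View pics/w15.png

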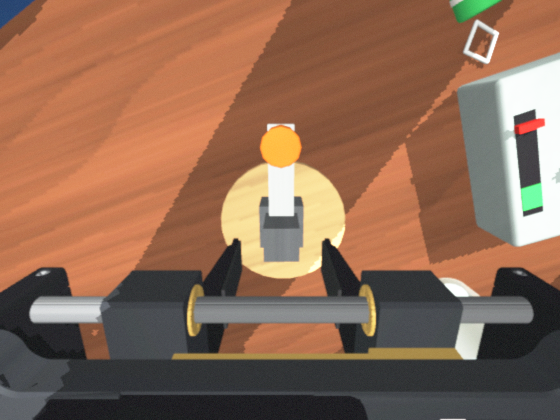

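carry_out:
  plan:
    - [[0,0,0],[-2,0.5,-20],45]
    - [[0,0,0],[0,0,-13],45]
    - [[0,0,0],[0,0,-8],45]
    - [[0,0,0],[0,0,0],15]
    - [[0,0,0],[0,0,0],15]
    - [[0,0,0],[0,0,0],15]
    - [[0,0,0],[0,0,0],15]
    - [[0,0,0],[0,0,0],15]
  force: 40

```text
clock: 34.3
tcp_pos: [521.8, -405.2, 43.5]
ee_rot: [[0.337, 0.001, -0.941], [0.941, -0.001, 0.337], [-0.0, -1.0, -0.001]]
ft_force: [0.4, 0.7, 2.8]
finger_gap: 24.1
```

carry_out:
  plan:
    - [[0,0,0],[0,0,20],15]
    - [[0,0,0],[0,0,40],15]
    - [[0,0,0],[0,0,40],15]
    - [[0,0,0],[0,0,0],15]
    - [[0,0,0],[0,0,0],15]
    - [[0,0,0],[0,0,0],15]
    - [[0,0,0],[0,0,0],15]
    - [[0,0,0],[0,0,0],15]

```text
clock: 35.1
tcp_pos: [521.3, -404.7, 141.6]
ee_rot: [[0.337, -0.001, -0.941], [0.941, 0.001, 0.337], [0.001, -1.0, 0.002]]
ft_force: [0.9, 0.3, -2.2]
finger_gap: 23.5
```

Run:
```python
from h import *
s=observe();print(s['clock'],s['tcp_pos'],s['ee_rot'],s['finger_gap'],s['ft_force'])
p,d=grab_frame('wrist'); cv2.imwrite('pics/w16.png',p); np.savez('w16.npz',p=p,d=d)
p,d=grab_frame('scene'); cv2.imwrite('pics/s16.png',p)
```

```text
35.1 [ 521.25713696 -404.72823627  141.6290107 ] [[ 3.37066489e-01 -1.32732576e-03 -9.41479909e-01]
 [ 9.41480428e-01  1.41630662e-03  3.37064678e-01]
 [ 8.86029601e-04 -9.99998116e-01  1.72704073e-03]] 23.52667643808572 [ 0.90819846  0.27587954 -2.23839859]
```

View pics/w16.png

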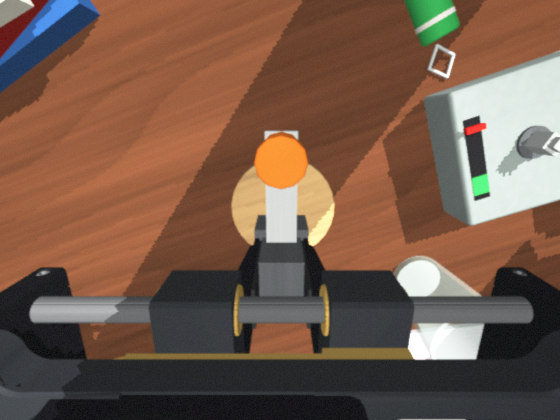

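View pics/s16.png

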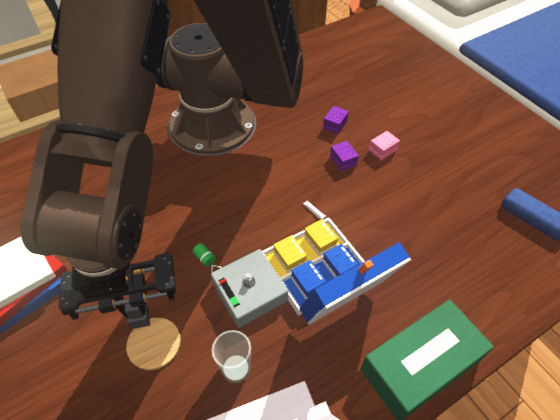

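Run:
```python
from h import *
np.set_printoptions(precision=2,suppress=True)
s=observe();print(s['joints'],s['tcp_pos'])
Z=np.load('w16.npz');p,d=Z['p'],Z['d']; c=camera_params('wrist'); P=cloud(c,d)
tz=s['tcp_pos'][2]
h=cv2.cvtColor(p,cv2.COLOR_BGR2HSV); m=(cv2.inRange(h,(3,180,100),(16,255,255))>0)&(P[...,2]>tz+30)
cn=max(cv2.findContours(m.astype(np.uint8),0,2)[0],key=cv2.contourArea)
for zt in (tz+39,tz+41): print('knob',cv2.minEnclosingCircle(np.array([onz(c,u,v,zt)[:2] for u,v in cn[:,0]],np.float32)),np.median(P[m],0))
m=(abs(P[...,2]-(tz+30))<5); v,u=np.nonzero(m); g=(u>245)&(u<320)&(v>230); print(P[m][g].min(0),P[m][g].max(0),np.median(P[m][g],0),g.sum())
crop(p,220,120,340,320,'w16c.png',4)
# coaster via scene
p,d=grab_frame('scene');c=camera_params('scene');P=cloud(c,d)
m=(P[...,2]>4)&(P[...,2]<20)&(abs(P[...,0]-530)<80)&(abs(P[...,1]+406)<80)
m=cv2.morphologyEx(m.astype(np.uint8),cv2.MORPH_OPEN,np.ones((3,3)));cn=max(cv2.findContours(m,0,2)[0],key=cv2.contourArea)
w=np.array([onz(c,u,v,10)[:2] for u,v in cn[:,0]],np.float32); print(cv2.minEnclosingCircle(w))
```

```text
[-0.76  0.61  1.54  0.    0.99 -1.99] [ 521.35 -404.9   142.08]
knob ((459.3096618652344, -383.6827697753906), 11.735838890075684) [ 458.77 -383.54  181.81]
knob ((459.0464172363281, -383.5899963378906), 11.555110931396484) [ 458.77 -383.54  181.81]
[ 502.16 -419.35  167.12] [ 531.92 -382.68  177.06] [ 516.17 -404.29  171.29] 1971
((532.4080200195312, -406.33660888671875), 56.222145080566406)
```

View pics/w16c.png

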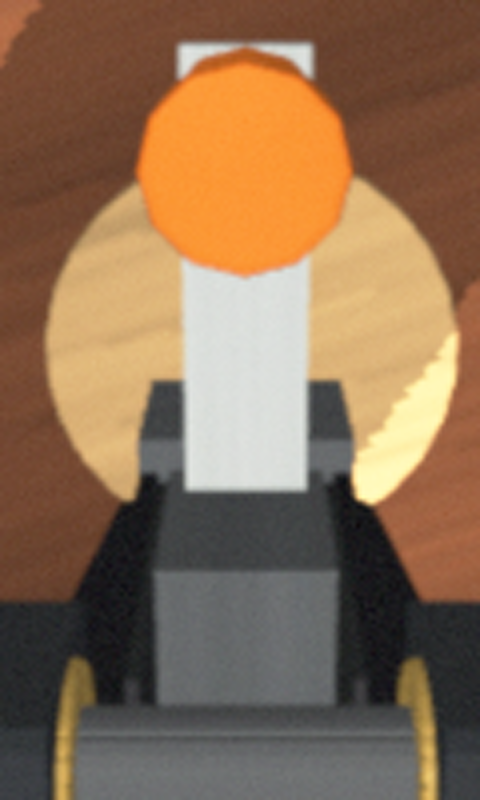

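carry_out:
  plan:
    - [[0,0,-0.081],[0,30,0],15]
    - [[0,0,-0.081],[0,40,0],15]
    - [[0,0,-0.081],[4,40,0],15]
    - [[0,0,-0.081],[4,40,0],15]
    - [[0,0,-0.081],[4,40,0],15]
    - [[0,0,-0.082],[0.5,35.5,0],15]
    - [[0,0,0],[0,0,0],15]
    - [[0,0,0],[0,0,0],15]

```text
clock: 36.05
tcp_pos: [534.3, -179.1, 143.0]
ee_rot: [[0.737, 0.0, -0.676], [0.676, -0.0, 0.737], [0.0, -1.0, -0.001]]
ft_force: [-0.8, 0.0, -2.1]
finger_gap: 23.9
```

Run:
```python
from h import *
np.set_printoptions(precision=3,suppress=True)
p,d=grab_frame('scene'); cv2.imwrite('pics/s17.png',p); crop(p,190,190,340,320,'s17c.png',5)
s=observe();print(s['clock'],s['tcp_pos'],s['ee_rot'][:,0],np.degrees(np.arctan2(s['ee_rot'][1,0],s['ee_rot'][0,0])),s['finger_gap'],s['ft_force'])
p,d=grab_frame('wrist'); cv2.imwrite('pics/w17.png',p); np.savez('w17.npz',p=p,d=d)
```

```text
36.1 [ 534.27  -179.878  142.957] [0.738 0.675 0.   ] 42.4735443525176 23.915284113204468 [ 0.287 -0.233 -1.73 ]
```

View pics/w17.png

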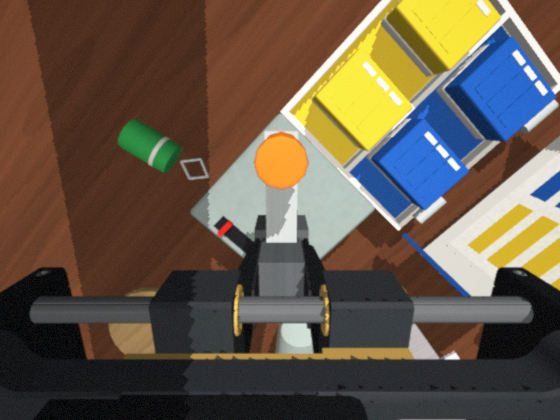

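View pics/s17c.png

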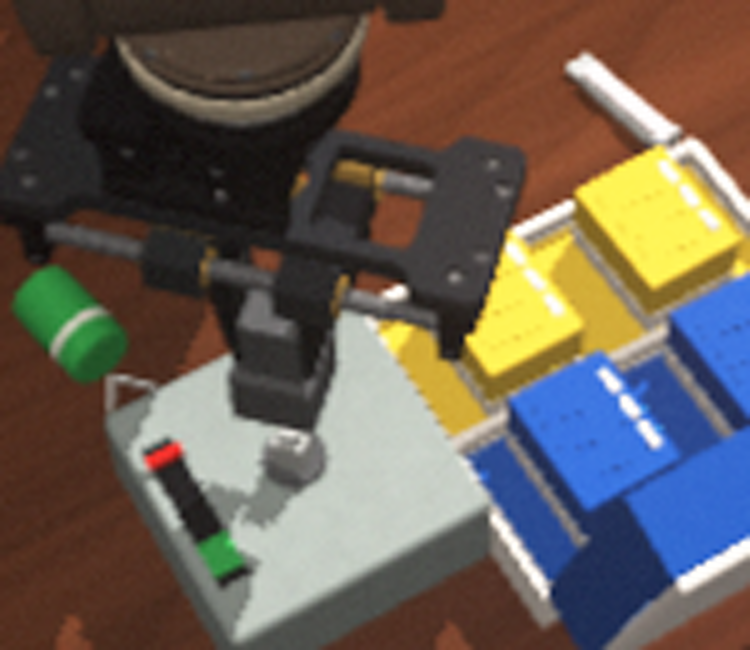

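carry_out:
  plan:
    - [[0,0,0],[-0.4,0.4,-20],15]
    - [[0,0,0],[0,0,-9],15]
    - [[0,0,0],[0,0,-3],15]
    - [[0,0,0],[0,0,-2],15]
    - [[0,0,0],[0,0,-2],15]
    - [[0,0,0],[0,0,0],15]
    - [[0,0,0],[0,0,0],15]
    - [[0,0,0],[0,0,0],15]

```text
clock: 36.95
tcp_pos: [533.7, -179.1, 107.1]
ee_rot: [[0.738, 0.001, -0.674], [0.674, -0.0, 0.738], [0.0, -1.0, -0.0]]
ft_force: [0.8, 0.2, -2.5]
finger_gap: 24.0
```

carry_out:
  plan:
    - [[0,0,0],[0,0,-2],15]
    - [[0,0,0],[0,0,-2],15]
    - [[0,0,0],[0,0,-2],15]
    - [[0,0,0],[0,0,0],15]
    - [[0,0,0],[0,0,0],15]
    - [[0,0,0],[0,0,0],15]
    - [[0,0,0],[0,0,0],15]
    - [[0,0,0],[0,0,0],15]

```text
clock: 37.75
tcp_pos: [533.6, -179.1, 100.9]
ee_rot: [[0.738, 0.0, -0.674], [0.674, 0.0, 0.738], [0.0, -1.0, -0.0]]
ft_force: [1.2, 0.1, -2.1]
finger_gap: 23.8
```

carry_out:
  plan:
    - [[0,0,0],[0,0,-4],15]
    - [[0,0,0],[0,0,-4],15]
    - [[0,0,0],[0,0,-3],15]
    - [[0,0,0],[0,0,-2],15]
    - [[0,0,0],[0,0,0],15]
    - [[0,0,0],[0,0,0],15]
    - [[0,0,0],[0,0,0],15]
    - [[0,0,0],[0,0,0],15]

```text
clock: 38.55
tcp_pos: [533.7, -179.1, 88.0]
ee_rot: [[0.738, 0.0, -0.674], [0.674, -0.0, 0.738], [0.0, -1.0, -0.0]]
ft_force: [-0.2, -0.7, -3.5]
finger_gap: 23.9
```

carry_out:
  plan:
    - [[0,0,0],[0,0,-1],15]
    - [[0,0,0],[0,0,0],45]
    - [[0,0,0],[0,0,0],45]
    - [[0,0,0],[0,0,0],45]
    - [[0,0,0],[0,0,15],45]
    - [[0,0,0],[0,0,35],45]
    - [[0,0,0.13],[0,0,25],45]
    - [[0,0,0.14],[0,0,0],45]

```text
clock: 39.35
tcp_pos: [534.9, -179.6, 165.2]
ee_rot: [[0.527, 0.005, -0.85], [0.85, -0.002, 0.527], [0.001, -1.0, -0.006]]
ft_force: [0.6, 0.8, -0.5]
finger_gap: 45.1
```

carry_out:
  plan:
    - [[0,0,0.14],[0,0,0],45]
    - [[0,0,0.14],[20,0,0],45]
    - [[0,0,0.14],[20,20,0],45]
    - [[0,0,0.12],[0,28,0],45]
    - [[0,0,0],[0,0,0],45]
    - [[0,0,0],[0,0,0],45]
    - [[0,0,0],[0,0,0],45]
    - [[0,0,0],[0,0,0],45]

```text
clock: 40.15
tcp_pos: [573.5, -131.9, 161.9]
ee_rot: [[0.023, 0.0, -1.0], [1.0, -0.0, 0.023], [-0.0, -1.0, -0.0]]
ft_force: [-0.2, 0.2, 0.5]
finger_gap: 45.0
```

Run:
```python
from h import *
np.set_printoptions(precision=3,suppress=True)
s=observe();print(s['clock'],s['tcp_pos'],s['ee_rot'][:,0],s['finger_gap'],s['ft_force'])
p,d=grab_frame('wrist'); cv2.imwrite('pics/w18.png',p); np.savez('w18.npz',p=p,d=d); c=camera_params('wrist'); P=cloud(c,d)
h=cv2.cvtColor(p,cv2.COLOR_BGR2HSV); m=(cv2.inRange(h,(3,180,100),(16,255,255))>0)&(abs(P[...,2]-127)<8)
cn=max(cv2.findContours(m.astype(np.uint8),0,2)[0],key=cv2.contourArea)
print('knob',cv2.minEnclosingCircle(np.array([onz(c,u,v,127)[:2] for u,v in cn[:,0]],np.float32)),np.median(P[m],0))
p,d=grab_frame('scene'); cv2.imwrite('pics/s18.png',p); crop(p,190,190,340,320,'s18c.png',5); c=camera_params('scene');P=cloud(c,d)
h=cv2.cvtColor(p,cv2.COLOR_BGR2HSV); m=(cv2.inRange(h,(3,180,100),(16,255,255))>0)&(abs(P[...,2]-125)<10); print(np.median(P[m],0))
```

```text
40.15 [ 573.534 -131.862  161.943] [ 0.023  1.    -0.   ] 44.95558000705651 [-0.224  0.205  0.531]
knob ((489.0076599121094, -132.4002685546875), 11.130193710327148) [ 494.451 -136.578  125.965]
[nan nan nan]
  return _methods._mean(a, axis=axis, dtype=dtype,
  ret = um.true_divide(
```

View pics/w18.png

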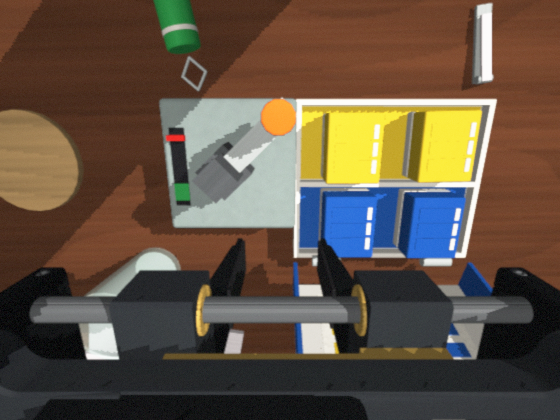

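View pics/s18c.png

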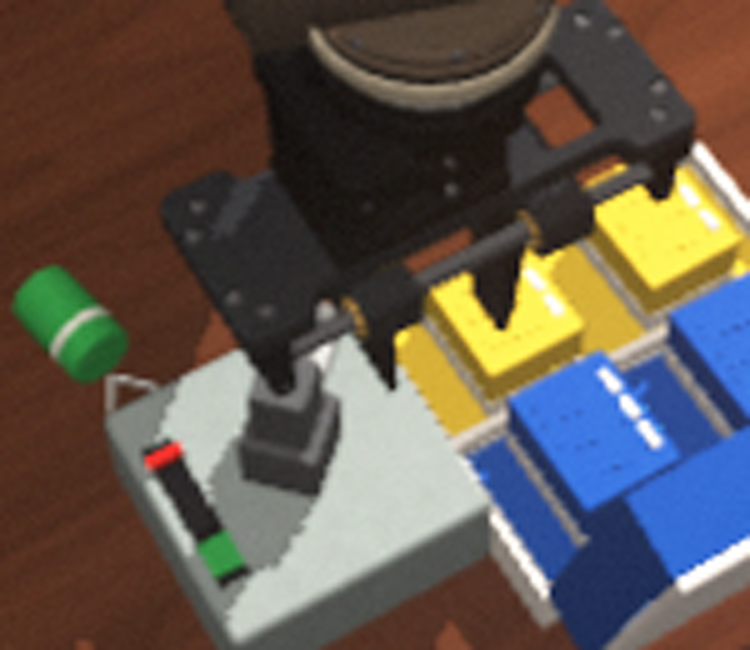

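carry_out:
  plan:
    - [[0,0,0],[-40,0.4,0],45]
    - [[0,0,0],[-44,0,0],45]
    - [[0,0,0],[0,0,-30],45]
    - [[0,0,0],[0,0,-25],45]
    - [[0,0,0],[0,0,-11],45]
    - [[0,0,0],[0,0,0],45]
    - [[0,0,0],[0,0,0],15]
    - [[0,0,0],[0,0,0],15]
  force: 30

```text
clock: 41.05
tcp_pos: [490.2, -130.9, 96.7]
ee_rot: [[0.021, 0.001, -1.0], [1.0, -0.0, 0.021], [-0.0, -1.0, -0.001]]
ft_force: [-0.8, -0.5, 0.3]
finger_gap: 34.2
```

carry_out:
  plan:
    - [[0,0,0],[0,0,0],15]
    - [[0,0,0],[0,0,0],15]
    - [[0,0,0],[0,0,0],15]
    - [[0,0,0],[0,0,0],15]
    - [[0,0,0],[0,0,0],15]
    - [[0,0,0],[0,0,0],15]
    - [[0,0,0],[0,0,0],15]
    - [[0,0,0],[0,0,0],15]

```text
clock: 41.85
tcp_pos: [489.7, -130.6, 96.1]
ee_rot: [[0.021, 0.0, -1.0], [1.0, 0.0, 0.021], [0.0, -1.0, -0.0]]
ft_force: [-1.3, 1.3, 5.6]
finger_gap: 23.3
```

Run:
```python
from h import *
np.set_printoptions(precision=2,suppress=True)
s=observe();print(s['clock'],s['tcp_pos'],s['ee_rot'][:,0],s['finger_gap'],s['ft_force'],s['joints'])
v=s['tcp_pos'][:2]-np.array([533.7,-179.1]); print(np.linalg.norm(v),np.degrees(np.arctan2(v[1],v[0])))
a0=132.5
for st,tot in ((22.5,48),):
    a=np.radians(a0-st*np.arange(tot+1)); q=65*np.c_[np.cos(a),np.sin(a)]; dd=np.diff(q,axis=0)
    for i in range(0,24,8): print(i,np.round(dd[i:i+8],1).tolist())
```

```text
41.85 [ 489.67 -130.64   96.06] [0.02 1.   0.  ] 23.262566006921503 [-1.34  1.31  5.61] [-0.39  0.49  1.97  0.    0.68 -1.94]
65.4762981286007 132.26051724197245
0 [[21.7, 13.2], [25.1, 3.9], [24.6, -6.0], [20.5, -15.0], [13.2, -21.7], [3.9, -25.1], [-6.0, -24.6], [-15.0, -20.5]]
8 [[-21.7, -13.2], [-25.1, -3.9], [-24.6, 6.0], [-20.5, 15.0], [-13.2, 21.7], [-3.9, 25.1], [6.0, 24.6], [15.0, 20.5]]
16 [[21.7, 13.2], [25.1, 3.9], [24.6, -6.0], [20.5, -15.0], [13.2, -21.7], [3.9, -25.1], [-6.0, -24.6], [-15.0, -20.5]]
```

carry_out:
  plan:
    - [[0,0,0],[21.7,13.2,0],15]
    - [[0,0,0],[25.1,3.9,0],15]
    - [[0,0,0],[24.6,-6.0,0],15]
    - [[0,0,0],[20.5,-15.0,0],15]
    - [[0,0,0],[13.2,-21.7,0],15]
    - [[0,0,0],[3.9,-25.1,0],15]
    - [[0,0,0],[-6.0,-24.6,0],15]
    - [[0,0,0],[-15.0,-20.5,0],15]

```text
clock: 42.65
tcp_pos: [578.7, -227.7, 96.0]
ee_rot: [[0.021, 0.002, -1.0], [1.0, -0.0, 0.021], [-0.0, -1.0, -0.002]]
ft_force: [-1.9, 5.5, 2.4]
finger_gap: 23.6
```

```bash
cat > wind.py <<'E'
from h import *
np.set_printoptions(precision=2,suppress=True)
s=observe();print(s['clock'],s['tcp_pos'],s['finger_gap'],s['ft_force'])
v=s['tcp_pos'][:2]-np.array([533.7,-179.1]); print(np.linalg.norm(v),np.degrees(np.arctan2(v[1],v[0])))
import sys
if len(sys.argv)>1:
    for n in ('scene','top'):
        p,d=grab_frame(n)
        if n=='scene': crop(p,190,190,340,320,sys.argv[1]+'.png',5)
        c=camera_params(n);h=cv2.cvtColor(p,cv2.COLOR_BGR2HSV);P=cloud(c,d)
        z=(abs(P[...,2]-52)<10)&(abs(P[...,1]+235)<25)&(abs(P[...,0]-530)<70)
        r=z&((h[...,0]<6)|(h[...,0]>174))&(h[...,1]>150)&(h[...,2]>90); g=z&(h[...,0]>55)&(h[...,0]<80)&(h[...,1]>120)&(h[...,2]>60)
        for nm,m in (('red',r),('green',g)):
            vv,uu=np.nonzero(m)
            if len(uu): q=np.array([onz(c,a,b,51)[:2] for a,b in zip(uu,vv)]); print(n,nm,len(uu),q.mean(0),q.min(0),q.max(0))
E
python3 wind.py s19
```

```text
42.65 [ 578.66 -227.66   95.98] 23.6197727800185 [-1.9   5.54  2.44]
66.1797031403507 -47.201711627207374
```

View pics/s19.png

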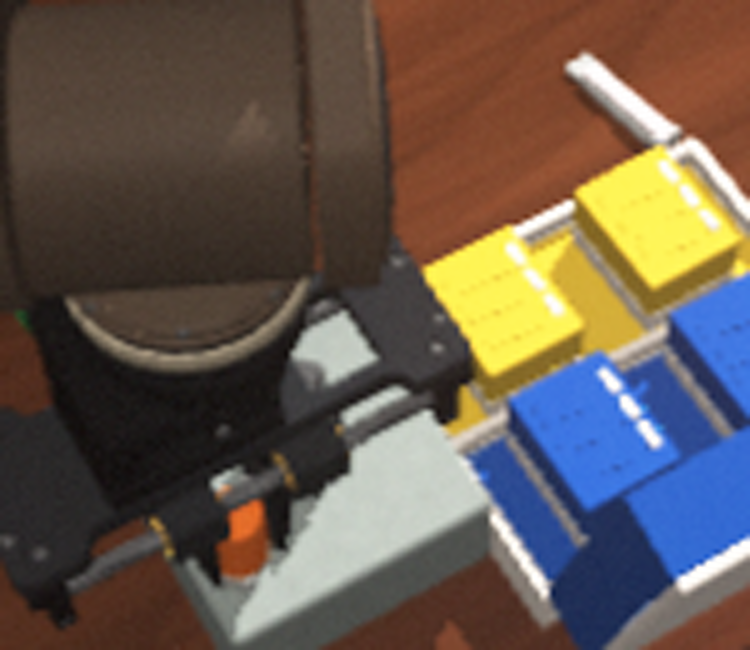

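Works with low force. Continue.

carry_out:
  plan:
    - [[0,0,0],[-21.7,-13.2,0],15]
    - [[0,0,0],[-25.1,-3.9,0],15]
    - [[0,0,0],[-24.6,6.0,0],15]
    - [[0,0,0],[-20.5,15.0,0],15]
    - [[0,0,0],[-13.2,21.7,0],15]
    - [[0,0,0],[-3.9,25.1,0],15]
    - [[0,0,0],[6.0,24.6,0],15]
    - [[0,0,0],[15.0,20.5,0],15]

```text
clock: 43.55
tcp_pos: [489.6, -130.1, 96.2]
ee_rot: [[0.021, 0.001, -1.0], [1.0, -0.001, 0.021], [-0.001, -1.0, -0.001]]
ft_force: [8.5, -12.8, -4.7]
finger_gap: 23.1
```

```bash
python3 wind.py s20
```

```text
43.55 [ 489.61 -130.12   96.25] 23.120244436816463 [  8.52 -12.78  -4.7 ]
65.90088440402133 131.99643060511016
scene red 22 [ 519.6  -225.08] [ 515.45 -231.94] [ 523.25 -218.47]
scene green 47 [ 557.6  -226.66] [ 548.98 -232.67] [ 566.77 -220.54]
```

View pics/s20.png

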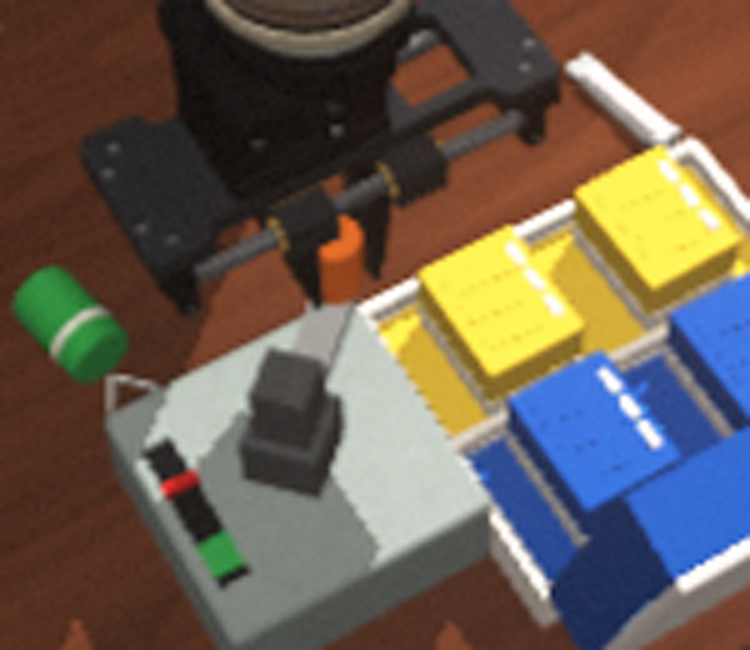

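carry_out:
  plan:
    - [[0,0,0],[21.7,12.7,0],15]
    - [[0,0,0],[25.1,3.9,0],15]
    - [[0,0,0],[24.6,-6.0,0],15]
    - [[0,0,0],[20.5,-15.0,0],15]
    - [[0,0,0],[13.2,-21.7,0],15]
    - [[0,0,0],[3.9,-25.1,0],15]
    - [[0,0,0],[-6.0,-24.6,0],15]
    - [[0,0,0],[-15.0,-20.5,0],15]

```text
clock: 44.45
tcp_pos: [578.2, -228.4, 96.0]
ee_rot: [[0.021, 0.001, -1.0], [1.0, -0.0, 0.021], [-0.0, -1.0, -0.001]]
ft_force: [-2.0, 6.1, 3.2]
finger_gap: 23.4
```

carry_out:
  plan:
    - [[0,0,0],[-21.7,-13.2,0],15]
    - [[0,0,0],[-25.1,-3.9,0],15]
    - [[0,0,0],[-24.6,6.0,0],15]
    - [[0,0,0],[-20.5,15.0,0],15]
    - [[0,0,0],[-13.2,21.7,0],15]
    - [[0,0,0],[-3.9,25.1,0],15]
    - [[0,0,0],[6.0,24.6,0],15]
    - [[0,0,0],[15.0,20.5,0],15]

```text
clock: 45.25
tcp_pos: [488.4, -130.6, 96.2]
ee_rot: [[0.021, -0.001, -1.0], [1.0, 0.0, 0.021], [0.0, -1.0, 0.001]]
ft_force: [4.8, -8.6, -0.5]
finger_gap: 23.3
```

carry_out:
  plan:
    - [[0,0,0],[21.7,13.2,0],15]
    - [[0,0,0],[25.1,3.9,0],15]
    - [[0,0,0],[24.6,-6.0,0],15]
    - [[0,0,0],[20.5,-15.0,0],15]
    - [[0,0,0],[13.2,-21.7,0],15]
    - [[0,0,0],[3.9,-25.1,0],15]
    - [[0,0,0],[-6.0,-24.6,0],15]
    - [[0,0,0],[-15.0,-20.5,0],15]

```text
clock: 46.05
tcp_pos: [578.2, -228.4, 96.1]
ee_rot: [[0.021, 0.002, -1.0], [1.0, -0.0, 0.021], [-0.0, -1.0, -0.002]]
ft_force: [-2.7, 6.3, 4.7]
finger_gap: 23.0
```

carry_out:
  plan:
    - [[0,0,0],[-21.7,-13.2,0],15]
    - [[0,0,0],[-25.1,-3.9,0],15]
    - [[0,0,0],[-24.6,6.0,0],15]
    - [[0,0,0],[-20.5,15.0,0],15]
    - [[0,0,0],[-13.2,21.7,0],15]
    - [[0,0,0],[-3.9,25.1,0],15]
    - [[0,0,0],[6.0,24.6,0],15]
    - [[0,0,0],[15.0,20.5,0],15]

```text
clock: 46.85
tcp_pos: [488.3, -130.6, 96.2]
ee_rot: [[0.021, -0.001, -1.0], [1.0, 0.0, 0.021], [0.0, -1.0, 0.001]]
ft_force: [4.4, -7.7, 2.2]
finger_gap: 23.5
```

```bash
python3 wind.py s21
```

```text
46.85 [ 488.3  -130.59   96.24] 23.537016429277106 [ 4.39 -7.7   2.23]
66.43885775474665 133.1009221388953
scene red 19 [ 550.69 -226.66] [ 547.86 -233.35] [ 553.46 -219.43]
scene green 28 [ 561.31 -226.8 ] [ 556.35 -233.08] [ 566.77 -220.99]
```

View pics/s21.png

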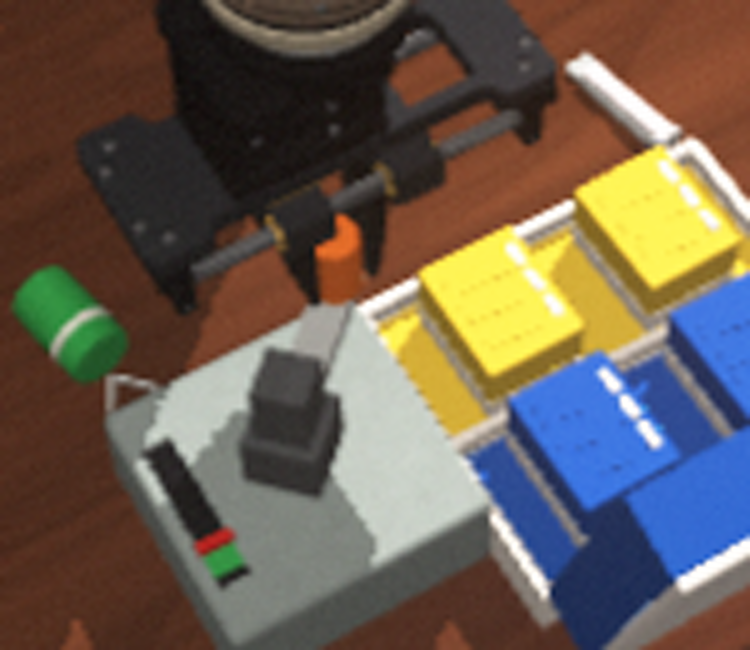

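carry_out:
  plan:
    - [[0,0,0],[21.7,13.2,0],15]
    - [[0,0,0],[25.1,3.9,0],15]
    - [[0,0,0],[24.6,-6.0,0],15]
    - [[0,0,0],[20.5,-15.0,0],15]
    - [[0,0,0],[0,0,0],15]
    - [[0,0,0],[0,0,0],15]
    - [[0,0,0],[0,0,0],15]
    - [[0,0,0],[0,0,0],15]

```text
clock: 47.75
tcp_pos: [581.9, -135.1, 96.4]
ee_rot: [[0.021, 0.002, -1.0], [1.0, -0.0, 0.021], [0.0, -1.0, -0.002]]
ft_force: [4.7, 3.8, 5.0]
finger_gap: 23.6
```

```bash
python3 wind.py s22
```

```text
47.75 [ 581.9  -135.1    96.36] 23.593983386238218 [4.69 3.84 4.98]
65.26161812693816 42.389364080757254
scene red 14 [ 555.69 -225.99] [ 553.7  -233.76] [ 557.71 -218.77]
scene green 22 [ 560.28 -226.74] [ 548.98 -232.41] [ 566.77 -221.2 ]
```

View pics/s22.png

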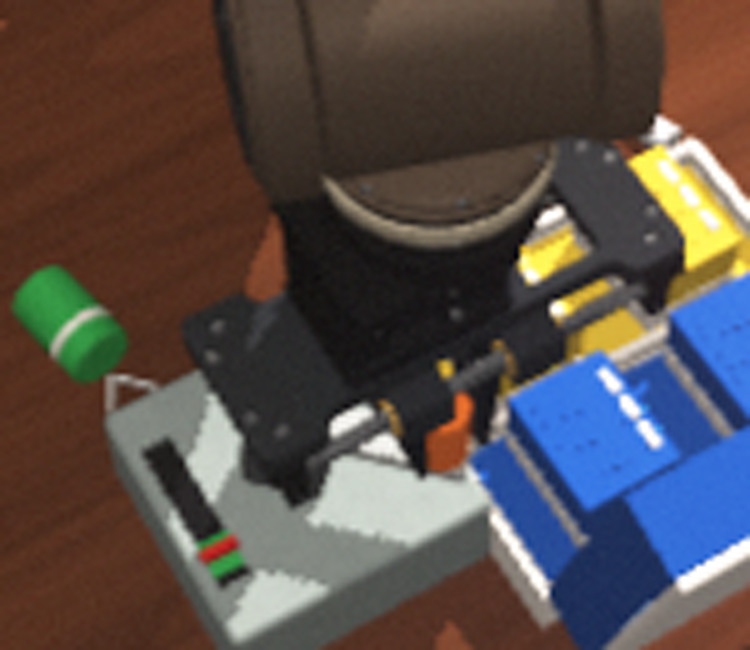

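carry_out:
  plan:
    - [[0,0,0],[0,0,0],45]
    - [[0,0,0],[0,0,0],45]
    - [[0,0,0],[0,0,0],45]
    - [[0,0,0],[0,0,20],45]
    - [[0,0,0],[0,0,46],45]
    - [[0,0,-0.14],[0,0,5],45]
    - [[0,0,-0.14],[-20,-20,0],45]
    - [[0,0,-0.14],[-28,-24,0],45]

```text
clock: 48.65
tcp_pos: [533.3, -179.0, 166.8]
ee_rot: [[0.43, 0.0, -0.903], [0.903, -0.0, 0.43], [0.0, -1.0, -0.0]]
ft_force: [-1.1, -0.2, -0.1]
finger_gap: 44.9
```

carry_out:
  plan:
    - [[0,0,-0.14],[0,0,0],45]
    - [[0,0,-0.14],[0,0,0],45]
    - [[0,0,-0.14],[0,0,0],45]
    - [[0,0,-0.14],[0,0,0],45]
    - [[0,0,-0.14],[0,0,0],45]
    - [[0,0,-0.14],[0,0,0],45]
    - [[0,0,-0.14],[0,0,0],45]
    - [[0,0,-0.14],[0,0,0],45]

```text
clock: 49.45
tcp_pos: [533.1, -179.1, 166.6]
ee_rot: [[1.0, -0.001, -0.004], [0.004, 0.0, 1.0], [-0.001, -1.0, 0.0]]
ft_force: [-0.0, -0.6, 0.6]
finger_gap: 44.9
```

carry_out:
  plan:
    - [[0,0,-0.14],[0,0,0],45]
    - [[0,0,-0.14],[0,0,0],45]
    - [[0,0,-0.14],[0,0,0],45]
    - [[0,0,-0.14],[0,0,0],45]
    - [[0,0,-0.14],[0,0,0],45]
    - [[0,0,-0.14],[0,0,0],45]
    - [[0,0,0],[0,0,0],45]
    - [[0,0,0],[0,0,0],45]

```text
clock: 50.25
tcp_pos: [533.3, -179.1, 166.7]
ee_rot: [[0.678, -0.0, 0.735], [-0.735, 0.0, 0.678], [-0.0, -1.0, -0.0]]
ft_force: [0.4, 0.8, 0.1]
finger_gap: 44.9
```

```bash
python3 - <<'E'
from h import *
np.set_printoptions(precision=3,suppress=True)
s=observe();print(s['clock'],s['tcp_pos'],np.degrees(np.arctan2(s['ee_rot'][1,0],s['ee_rot'][0,0])),s['finger_gap'],s['joints'])
p,d=grab_frame('wrist'); cv2.imwrite('pics/w23.png',p); c=camera_params('wrist'); np.savez('w23.npz',p=p,d=d)
from crank import crank
crank('wrist',p,d,c,127,117,(440,660,-260,-90))
E
python3 wind.py s23
```

```text
50.25 [ 533.266 -179.101  166.682] -47.32352762629932 44.935791263434275 [-0.441  0.457  1.769 -0.     0.916  0.385]
wrist knob [ 581.5 -135.2] 11.20986557006836 [ 582.5 -137.3  125.9]
wrist boss [ 535.1 -179.4] [26.  23.2] ang 42.0 [ 534.6 -179.5  115.8] dir 43.6 64.11250252560325
wrist coaster [ 595.7 -101.3] 40.080345153808594
50.3 [ 533.32 -179.1   166.69] 45.157638453254556 [ 0.52  0.35 -0.4 ]
0.3842759564374159 -179.87829869450272
scene red 14 [ 555.69 -225.99] [ 553.7  -233.76] [ 557.71 -218.77]
scene green 22 [ 560.28 -226.74] [ 548.98 -232.41] [ 566.77 -221.2 ]
```

View pics/w23.png

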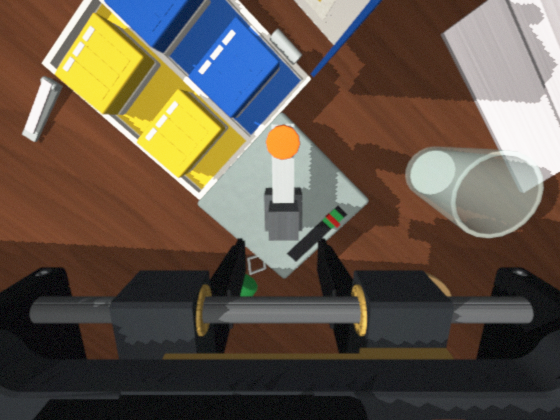

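View pics/s23.png

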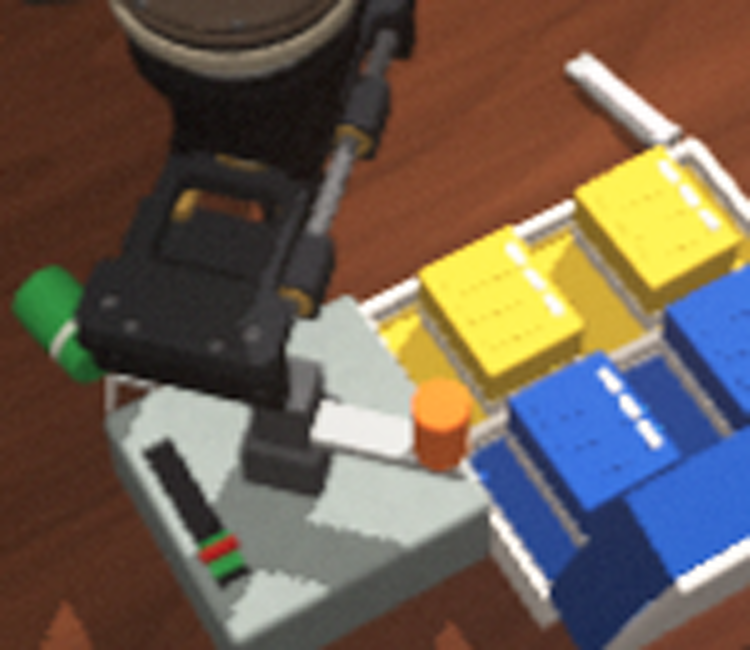

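carry_out:
  plan:
    - [[0,0,0],[0.7,0,-30],45]
    - [[0,0,0],[0,0,-28],45]
    - [[0,0,0],[0,0,-20],45]
    - [[0,0,0],[0,0,0],45]
    - [[0,0,0],[0,0,0],15]
    - [[0,0,0],[0,0,0],15]
    - [[0,0,0],[0,0,0],15]
    - [[0,0,0],[0,0,0],15]
  force: 40

```text
clock: 51.2
tcp_pos: [534.7, -179.3, 89.9]
ee_rot: [[0.675, 0.002, 0.738], [-0.738, -0.001, 0.675], [0.002, -1.0, 0.001]]
ft_force: [0.8, -0.3, 5.3]
finger_gap: 23.7
```

carry_out:
  plan:
    - [[0,0,0],[0,0,0],15]
    - [[0,0,0],[0,0,5],15]
    - [[0,0,0],[0,0,10],15]
    - [[0,0,0],[0,0,15],15]
    - [[0,0,0],[0,0,20],15]
    - [[0,0,0],[0,0,20],15]
    - [[0,0,0],[0,0,0],15]
    - [[0,0,0],[0,0,0],15]

```text
clock: 52.0
tcp_pos: [533.8, -178.9, 158.9]
ee_rot: [[0.675, -0.0, 0.738], [-0.738, -0.0, 0.675], [0.0, -1.0, -0.0]]
ft_force: [0.1, 0.5, -2.1]
finger_gap: 24.1
```

```bash
python3 - <<'E'
from h import *
np.set_printoptions(precision=3,suppress=True)
s=observe();print(s['clock'],s['tcp_pos'],np.degrees(np.arctan2(s['ee_rot'][1,0],s['ee_rot'][0,0])),s['finger_gap'])
p,d=grab_frame('wrist'); cv2.imwrite('pics/w24.png',p); c=camera_params('wrist');P=cloud(c,d); tz=s['tcp_pos'][2]
h=cv2.cvtColor(p,cv2.COLOR_BGR2HSV); m=(cv2.inRange(h,(3,180,100),(16,255,255))>0)&(P[...,2]>tz+30)
cn=max(cv2.findContours(m.astype(np.uint8),0,2)[0],key=cv2.contourArea)
print('knob',cv2.minEnclosingCircle(np.array([onz(c,u,v,tz+40)[:2] for u,v in cn[:,0]],np.float32)),np.median(P[m],0))
E
python3 wind.py s24
```

```text
52.0 [ 533.849 -178.935  158.889] -47.55584219156655 24.097439607048873
knob ((580.8226928710938, -134.24661254882812), 11.040230751037598) [ 581.932 -136.666  194.164]
52.05 [ 533.64 -178.85  158.27] 23.79651241627645 [-0.33 -0.31 -2.3 ]
0.26035028942713084 102.19615067642415
scene red 13 [ 556.11 -225.79] [ 554.12 -232.  ] [ 558.59 -219.88]
scene green 22 [ 560.28 -226.74] [ 548.98 -232.41] [ 566.77 -221.2 ]
```

View pics/w24.png

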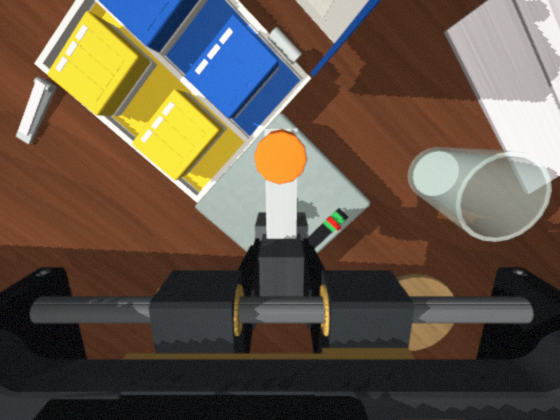

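View pics/s24.png

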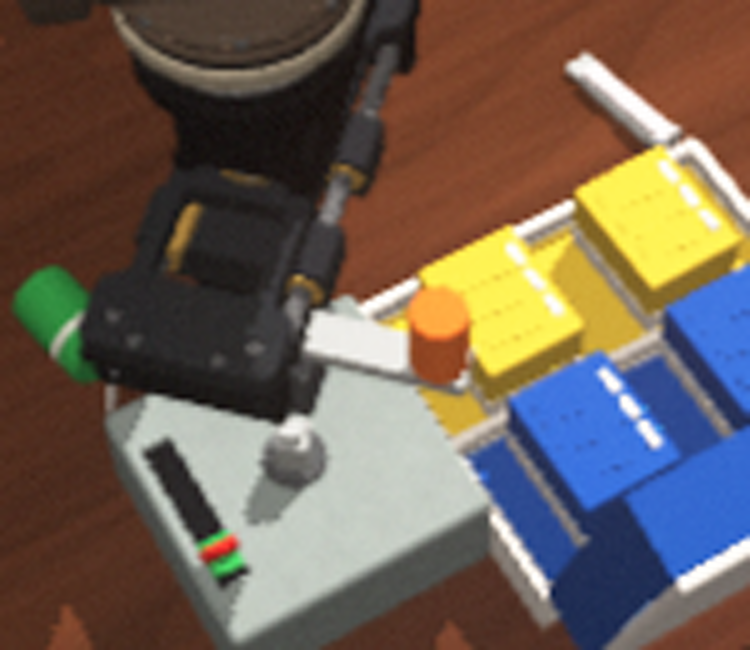

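carry_out:
  plan:
    - [[0,0,0],[0,-30,0],15]
    - [[0,0,0],[0,-40,0],15]
    - [[0,0,0],[-1,-40,0],15]
    - [[0,0,0],[-1,-40,0],15]
    - [[0,0,0],[-1,-40,0],15]
    - [[0,0,0],[-0.4,-37.3,0],15]
    - [[0,0,0],[0,0,-25],15]
    - [[0,0,0],[0,0,-25],15]

```text
clock: 52.95
tcp_pos: [530.2, -407.5, 107.2]
ee_rot: [[0.674, -0.0, 0.739], [-0.739, 0.0, 0.674], [-0.0, -1.0, -0.0]]
ft_force: [0.1, 0.5, -2.5]
finger_gap: 23.8
```

carry_out:
  plan:
    - [[0,0,0],[0,0,-20],15]
    - [[0,0,0],[0,0,0],15]
    - [[0,0,0],[0,0,0],15]
    - [[0,0,0],[0,0,0],15]
    - [[0,0,0],[0,0,0],15]
    - [[0,0,0],[0,0,0],15]
    - [[0,0,0],[0,0,0],15]
    - [[0,0,0],[0,0,0],15]

```text
clock: 53.75
tcp_pos: [530.9, -406.4, 89.2]
ee_rot: [[0.675, 0.0, 0.738], [-0.738, -0.0, 0.675], [0.001, -1.0, 0.0]]
ft_force: [-0.6, 0.6, -1.8]
finger_gap: 23.5
```

Run:
```python
from h import *
np.set_printoptions(precision=3,suppress=True)
s=observe();print(s['clock'],s['tcp_pos'],s['ft_force'],s['finger_gap'])
p,d=grab_frame('wrist'); cv2.imwrite('pics/w25.png',p)
p,d=grab_frame('scene'); crop(p,80,240,240,390,'s25.png',4)
```

```text
53.75 [ 530.877 -406.44    89.162] [-0.613  0.629 -1.77 ] 23.49353220102165
```

View pics/w25.png

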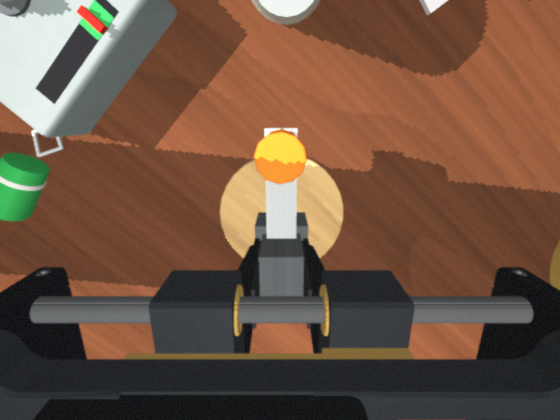

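View pics/s25.png

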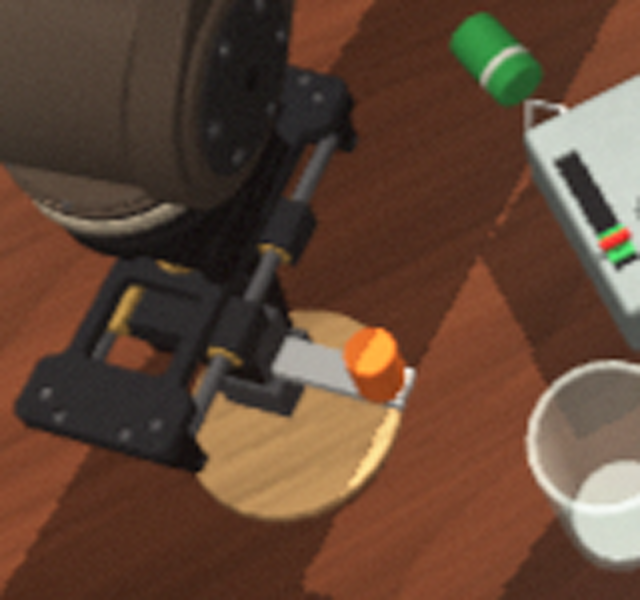

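carry_out:
  plan:
    - [[0,0,0],[0,0,-15],15]
    - [[0,0,0],[0,0,-12],15]
    - [[0,0,0],[0,0,-8],15]
    - [[0,0,0],[0,0,-5],15]
    - [[0,0,0],[0,0,-2],15]
    - [[0,0,0],[0,0,0],15]
    - [[0,0,0],[0,0,0],15]
    - [[0,0,0],[0,0,0],15]

```text
clock: 54.65
tcp_pos: [530.7, -406.3, 46.9]
ee_rot: [[0.675, -0.0, 0.738], [-0.738, 0.0, 0.675], [-0.0, -1.0, -0.0]]
ft_force: [-2.2, 1.6, 1.3]
finger_gap: 23.8
```

carry_out:
  plan:
    - [[0,0,0],[0,0,-0.7],15]
    - [[0,0,0],[0,0,0],15]
    - [[0,0,0],[0,0,0],45]
    - [[0,0,0],[0,0,0],45]
    - [[0,0,0],[0,0,0],45]
    - [[0,0,0],[0,0,15],45]
    - [[0,0,0],[0,0,35],45]
    - [[0,0,0],[0,0,40],45]

```text
clock: 55.45
tcp_pos: [530.5, -406.1, 137.2]
ee_rot: [[0.675, -0.001, 0.738], [-0.738, 0.001, 0.675], [-0.002, -1.0, -0.0]]
ft_force: [-0.2, 0.3, 0.2]
finger_gap: 45.0
```

carry_out:
  plan:
    - [[0,0,0],[-40,0,20],45]
    - [[0,0,0],[-40,0,20],45]
    - [[0,0,0],[-30,0,20],45]
    - [[0,0,0],[0,-40,20],45]
    - [[0,0,0],[0,-40,0],45]
    - [[0,0,0],[0,-40,0],45]
    - [[0,0,0],[0,0,0],45]
    - [[0,0,0],[0,0,0],45]

```text
clock: 56.25
tcp_pos: [420.4, -526.7, 216.4]
ee_rot: [[0.674, 0.0, 0.739], [-0.739, 0.0, 0.674], [0.0, -1.0, 0.0]]
ft_force: [-0.3, 0.1, 0.4]
finger_gap: 45.1
```

```bash
python3 lid.py; python3 wind.py s26
python3 - <<'E'
from crank import *
for n in ('scene','top','wrist'):
    p,d=grab_frame(n); cv2.imwrite(f'pics/{n}26.png',p)
    try: crank(n,p,d,camera_params(n))
    except Exception as e: print(n,e)
E
python3 cas.py top
```

```text
scene [ -0.271   0.006 387.432] 1213 1221 lean 15.158182937717003 683.7969629866848 720.7310776830789
top [ -0.278   0.007 391.506] 677 680 lean 15.538904110713357 684.1801314775989 718.0449850968748
56.35 [ 420.898 -525.563  216.666] [ 0.434  0.353 -0.856] 45.07905912196264
56.35 [ 420.9  -525.56  216.67] 45.07905912196264 [ 0.43  0.35 -0.86]
364.3634773012555 -108.03432786417847
scene red 14 [ 556.04 -226.36] [ 554.12 -233.76] [ 558.59 -219.88]
scene green 23 [ 560.4  -227.04] [ 548.98 -233.49] [ 566.77 -221.2 ]
top red 6 [ 558.61 -231.96] [ 558.47 -238.37] [ 558.75 -225.54]
top green 19 [ 558.91 -230.95] [ 550.7 -236.1] [ 566.59 -225.25]
scene knob [ 581.6 -361. ] 12.545997619628906 [ 586.8 -363.2   85.3]
scene boss [ 532.1 -405.3] [27.  26.2] ang 40.4 [ 532.7 -405.2   75.3] dir 41.8 66.40407030276387
scene coaster [ 533.7 -409.2] 56.42955017089844
top knob [ 579.6 -359.2] 10.285183906555176 [ 579.8 -356.1   84.1]
top boss [ 531.8 -406.6] [22.8 25.7] ang 43.3 [ 532.  -406.6   74.5] dir 44.7 67.35179543219827
top coaster [ 536.2 -418.4] 52.792964935302734
wrist max() iterable argument is empty
top yel [507.2 109.1] 1684 ztop 26.3 [ 712.3 -665.9] [128.9  95.8] ang 29.0
top yel [281.2 111.4] 388 ztop 116.9 [699.9 -60.5] [54.1 17.7] ang 88.6
top yel [399.3 175.7] 183 ztop 11.9 [ 540.7 -374.8] [34.9 50.5] ang 80.1
top yel [268.2 184.7] 1844 ztop 60.2 [520.7  17.9] [48.6 62.1] ang 89.1
top blue [ 64.5 109.7] 1042 ztop 40.4 [734.  514.7] [151.9  51.7] ang 13.8
top blue [267.1  98. ] 1149 ztop 197.7 [698.2 -27.6] [190.5  30.4] ang 88.4
top blue [269.8 154. ] 1433 ztop 60.8 [595.4 -67.9] [48.8 60.1] ang 88.7
```

View pics/scene26.png

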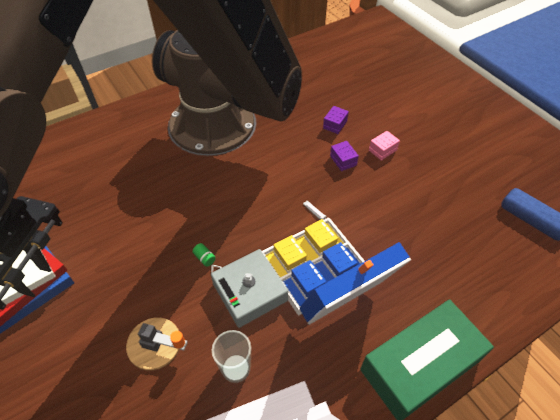

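View pics/top26.png

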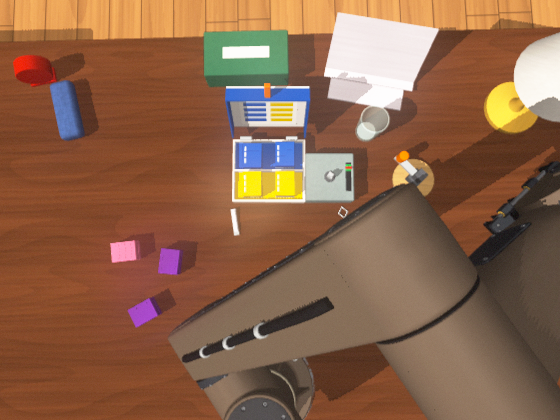

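```bash
python3 -c "
from cell import *
s=observe();print(s['clock'],s['ft_force'],s['joint_velocities']); print(close_job())"
```

```text
56.65 [0.27874652 0.52834611 0.24860396] [-0.0019447   0.00353292 -0.00251056  0.00095548 -0.00085449 -0.00031869]
the job is handed in; nothing more can be done
None
```

The job is done and handed in at about 57 s of the 210 s allowed; no verdict came back.

- **Lid:** After the first pull it leaned back only about 10°, because the tab had slipped in the grip. I pushed it on with the closed fingers. The last check read 15.2° in the scene view and 15.5° in the top view.
- **Cassettes:** Two yellow ones stand in the front row and two blue ones in the rear row. Both views show them inside the walls. I left the pink and purple look-alikes alone.
- **Winding:** The crank went onto the shaft with almost no side force, and I wound it clockwise about 3¼ turns. The red pointer is at x ≈ 556 mm in the scene view and 559 mm in the top view, and the green band spans about 549 to 567 mm.
- **Crank:** I lifted it off and stood it knob up on the coaster. In the top view its boss is within 1 mm of the coaster centre measured before the move. The final coaster fit read up to 12 mm off that earlier centre because the coaster was partly hidden, so I did not use it.
- **Rest of the scene:** I did not touch the tumbler, keychain or hair clip. At hand-in the arm was standing clear with no contact force.

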